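Put the new eggs away in the egg drawer

ROBOT

A 6-joint arm with a two-finger parallel gripper is mounted at the origin on the work surface. World frame = base frame: x ahead of the robot, y to its left, z up, the work surface at z = 0. Lengths are in m, angles in rad, forces in N, time in s.
With the tool pointing down it reaches from about 0.425 to 0.95 m from the base axis. Payload 3.5 kg.
Tool frame: the origin (TCP) lies between the finger pads; the fingertips stand 11 mm ahead of it and the grasp point (between the pads) lies 8 mm behind it (ctrl.tcp_to_tips is the distance from the TCP to the fingertips, in m); z points along the fingers, y is the direction in which the jaws open and shut (so a half turn about z gives the same grasp; the last joint's range is limited). The gripper opens to 85 mm and grips with 20 to 120 N. Pads are 22 mm wide; open, the fingers measure 114 mm over their backs; the gripper's body (76 mm by 85 mm) begins 54 mm behind the grasp point. The pads swing forward as they close: fully open they stand 13 mm farther back than shut.
Start: joints at [1.09, 0.286, 1.577, -0, 1.279, -0.15], TCP at [0.219, 0.638, 0.242] pointing down, gripper open.
Joint ranges: [-2.77, 2.77], [-0.9, 2.22], [0.21, 2.48], [-1.53, 4.67], [0.24, 2.81], [-2.84, 2.84]. Speed limits (rad/s): [2.79, 2.79, 3.14, 3.14, 3.14, 3.14].

INTERFACE

Orientations are given as a unit quaternion [x, y, z, w].
In Python, from plant import monitor, vision, workorder, ctrl gives the robot as it stands.
- The arm moves only by the tool jog_arm, never from a script. Its argument "series" is a list of rows, each a list of 4 numbers: the shift along the tool's x, y, z in m, then the turn about the tool's z in rad. In form: [[tx, ty, tz, spin], ...]. A call has exactly 8 rows; each row shifts and turns the pose as measured when the row begins, along the tool's axes as they then stand; what a row does not reach is not made up. A row lasts 1/12 s, in which the tool goes at most 41.7 mm and 7.16 degrees, less where a joint would pass 70% of its speed; a pose out of reach is approached as far as the arm can. A call is refused whole if a number of a shift passes 0.0417 or a number of a turn 0.125, either way. A call with a gripper value outside its range is refused whole. "grip" is the finger opening in m, from 0 to 0.0854, set as the call begins (left out, the last holds). The fingers move at their own pace and stop on an object; "grip_force" is the grip in N (left out, the last holds). Time passes only in rows, so rows that do not move let the fingers close, or fill a call up. It gives the time, the measured TCP pose, the force and the opening at its end, in the units of the state.
- monitor.get_state(): the state, without advancing time (a new reading comes with each control period).
- vision.read_camera(name): name is "scene" or "top" or "wrist"; returns the picture (420x560x3 uint8, red, green, blue); there is no depth.
- vision.get_calibration(name): a dict with "vfov" (degrees; the focal length in pixels is half the picture's height over the tangent of half this angle, whatever the lens; pixels are square), "cx", "cy" (the principal point, pixels), "R" (3x3) and "t" (3): a world point X has camera coordinates R X + t. Camera axes: x right, y down, z forward; pixel columns grow to the right and rows downward; lengths in m; the calibration is good to about 2 mm. A picture is of the moment at which its call begins: read the wrist's pose just before it. get_calibration takes no time and is no camera call; for the wrist camera it gives the pose at the moment of the call.
- workorder.sign_off(): hands the job in, once; it reports no verdict.
The state is a dict: "time": time; "qpos": joint angles; "dq": joint speeds; "joint_efforts": joint torques, N m; "eef_pos": TCP position; "tcp_rot": TCP orientation; "contact_force": force on the tool from outside, world axes, zero at the start; "wrist_torque": the same for the moment, N m; "opening": opening from 0.0 (shut) to 1.0 (fully open).
Only numpy, scipy, OpenCV 4.12 (cv2) and the standard library are available. Lean on these libraries where they do the work, as an engineer would, in place of code of your own. Each camera call takes 0.05 s, during which the arm holds its last target.

TASK

Pull out the upper drawer of the white drawer unit, stand both new eggs from the pulp tray upright, point down, in pockets of the drawer's back row, and slide the drawer fully shut. The eggs are raw: hold them with a light grip, lower each one until it sits in its pocket before letting go, without dropping or pressing it, and move the drawer gently. Leave the old egg and the egg pricker in their front-row pockets, so that the old egg is used first, and do not disturb the other things on the board.

Things in the scene. Friction and masses are not known exactly. Their poses are not given: they have to be found in the camera images.
- egg_a: one of the two new hen's eggs: 60 mm long, 45 mm across at its widest, 60 g, the same look as every egg here. Origin at its pointed lower end, z axis along the egg towards the blunt end; the widest girth is 33 mm above the origin. At the start it stands point down in the pulp tray with the origin 13 mm below the tray's top face. Raw: a grip of 20 N a finger holds it, about 50 N a finger cracks it, and so does pressing it down with 15 N or letting it fall more than 10 mm
- egg_b: the other new egg, same shape and size, in another pocket of the same pulp tray
- old_egg: the egg already in the drawer, same shape and size, standing in a left or right pocket of the drawer's FRONT row
- pricker: white round plastic egg pricker, 47 mm across, standing 24 mm proud of its pocket in the other end pocket of the drawer's front row. Origin under its middle, z up
- carton: grey moulded-pulp egg tray, fixed to the board, 110 x 158 mm and 21 mm high, open on top, two rows of three round pockets 36 mm wide (x of the rows -26 and +26 mm, y -50, 0, +50 mm in its frame). Two slender pulp points rise 16 mm between the pockets on its middle line. Origin under its middle, its x away from the robot. Two pockets at opposite corners hold the new eggs, the other four are empty
- unit: white plastic drawer unit, fixed, 272 wide (y) x 205 deep (x) x 210 mm high, with two drawers one above the other that open towards the robot. Origin on the table under the middle of its front face, x axis into the unit, z up
- drawer (a joint): the upper drawer: 0 = shut, 0.131 = fully out (m), sliding along the unit's -x. About 1 to 2 N move it slowly and it stays where it is left. Its front plate stands 107 to 203 mm above the table and is 7 mm thick, its side walls are 252 mm apart inside and reach 155 mm above the table; inside lies a fixed white egg tray with six round pockets, its top face 134 mm above the table
- pull (a point): middle of the upper drawer's pull: a plain block 24 mm wide (y), 30 mm high and reaching from 14 to 40 mm in front of the drawer's front face (stem 14 mm wide behind it); this point lies 27 mm in front of the face, 152 mm above the table. Axes as the unit's. The lower drawer has the same pull 100 mm lower
- shelf: pine board 18 mm thick over the unit, fixed on a low wall. Origin on the table straight under the middle of the board's front edge, which runs along y; x away from the robot. Underside 260, top 278 mm above the table. The edge overhangs the unit's front by about 29 mm and the open drawer's back-row pocket centres by about 13 mm, so a gripper pointing straight down reaches neither pull nor back row
- front_left (a point): centre of the mouth of the front row's left pocket in the upper drawer (left is +y, 45 mm behind the drawer's front face), at the tray's top face; moves with the drawer. Pockets are round holes 36 mm wide, columns 72 mm apart, rows 70 mm apart; a seated egg's point hangs 13 mm below this point. Axes as the unit's
- front_mid (a point): centre of the mouth of the front row's mid pocket in the upper drawer (45 mm behind the drawer's front face), at the tray's top face; moves with the drawer. Pockets are round holes 36 mm wide, columns 72 mm apart, rows 70 mm apart; a seated egg's point hangs 13 mm below this point. Axes as the unit's
- front_right (a point): centre of the mouth of the front row's right pocket in the upper drawer (45 mm behind the drawer's front face), at the tray's top face; moves with the drawer. Pockets are round holes 36 mm wide, columns 72 mm apart, rows 70 mm apart; a seated egg's point hangs 13 mm below this point. Axes as the unit's
- back_left (a point): centre of the mouth of the back row's left pocket in the upper drawer (left is +y, 115 mm behind the drawer's front face), at the tray's top face; moves with the drawer. Pockets are round holes 36 mm wide, columns 72 mm apart, rows 70 mm apart; a seated egg's point hangs 13 mm below this point. Axes as the unit's
- back_mid (a point): centre of the mouth of the back row's mid pocket in the upper drawer (115 mm behind the drawer's front face), at the tray's top face; moves with the drawer. Pockets are round holes 36 mm wide, columns 72 mm apart, rows 70 mm apart; a seated egg's point hangs 13 mm below this point. Axes as the unit's
- back_right (a point): centre of the mouth of the back row's right pocket in the upper drawer (115 mm behind the drawer's front face), at the tray's top face; moves with the drawer. Pockets are round holes 36 mm wide, columns 72 mm apart, rows 70 mm apart; a seated egg's point hangs 13 mm below this point. Axes as the unit's
- jar: glass jar with a steel screw lid, 92 mm across, 144 mm high, bystander. Origin under its middle
- mug: blue mug, 80 mm across, 85 mm high, standing on the trivet, bystander. Origin under its middle
- trivet: round silicone trivet, 170 mm across, 8 mm thick, bystander. Origin under its middle
- spatula: wooden spatula lying flat, 270 mm long, 10 mm thick, bystander. Origin on the table near its middle, blade along +x
- timer: white kitchen timer, a puck 64 mm across and 42 mm high with its dial, bystander. Origin under its middle

How it is judged:
By the outcome, as a careful person would: the job done as asked, in the order asked, and still so for the second after the job is handed in, with the robot touching nothing.
It also fails if it takes over 72 s, if anything falls off the work surface, if the arm or the gripper's body presses on something with over 40 N, if the wrist force passes 120 N, or if a joint passes its speed limit or range.

## Working session

There is one attempt and no reset: what is moved stays moved. The work goes in short steps, Python scripts to look and compute and a tool call to move; the robot and the scene stay as the last step left them, time stands still between calls to the robot, and variables do not carry over. Pictures are saved under pics/ and viewed, and the job is handed in when it is done.

Besides the shell and the picture viewer there is one more tool, called as name(argument=value, ...), one argument or row to a line, values as JSON. jog_arm: Moves the arm, as the interface text tells. Its arguments: {"type":"object","properties":{"series":{"type":"array","items":{"type":"array","items":{"type":"number"}}},"grip":{"type":"number"},"grip_force":{"type":"number"}},"required":["series"]}

```bash
ls -la; mkdir -p pics
python3 - <<'E'
from plant import monitor, vision, workorder, ctrl
import cv2
print(monitor.get_state()); print([a for a in dir(ctrl) if a[0]!='_'], ctrl.tcp_to_tips)
for n in ['scene','top','wrist']:
    c=vision.get_calibration(n); print(n,c)
    im=vision.read_camera(n); cv2.imwrite(f'pics/{n}0.png',im[:,:,::-1])
E
```

```text
total 12
drwxr-xr-x  3 agent agent 4096 Dec  6 15:32 .
drwxr-xr-x 23 root  root  4096 Dec  6 15:32 ..
drwxr-xr-x  2 agent agent 4096 Dec  6 15:32 pics
{'time': 0.0, 'qpos': array([ 1.08998559e+00,  2.87223960e-01,  1.57820414e+00,  1.46475275e-05,
        1.27856622e+00, -1.49987725e-01]), 'dq': array([ 0.00032321,  0.00045054, -0.00026795, -0.00111075, -0.00049223,
       -0.00035689]), 'joint_efforts': array([ 1.27270316e-03, -4.05990601e+01, -2.92620957e+01, -8.34285038e-05,
        5.88796043e-03,  6.84301149e-07]), 'eef_pos': array([0.21891883, 0.63784302, 0.24089357]), 'tcp_rot': array([ 1.64660203e-01,  9.86349621e-01, -1.13942702e-03, -3.79159408e-04]), 'contact_force': array([-0.58852861, -0.38650915,  0.85120936]), 'wrist_torque': array([ 0.00061107, -0.06455189,  0.03633778]), 'opening': 0.9995077366268397}
['Unreachable', 'tcp_to_tips'] 0.011
scene {'vfov': 46.004326348573215, 'cx': 284.88758561668504, 'cy': 208.41665980331118, 'R': array([[-0.27092681, -0.96258764,  0.00486743],
       [-0.91097373,  0.25475944, -0.32438326],
       [ 0.31100729, -0.09231822, -0.94591321]]), 't': array([0.18244296, 0.5404724 , 1.00777541])}
top {'vfov': 51.315685618720046, 'cx': 278.7748438466654, 'cy': 215.33894781837785, 'R': array([[ 0.00866178, -0.99995258, -0.00445012],
       [-0.98049759, -0.00761929, -0.19638336],
       [ 0.19634014,  0.00606436, -0.98051709]]), 't': array([0.05394775, 0.58629354, 1.12715361])}
wrist {'vfov': 64.80648794211842, 'cx': 282.64031140188484, 'cy': 212.9025160447683, 'R': array([[ 0.32561633,  0.9455007 , -0.0015595 ],
       [ 0.90649119, -0.3117123 ,  0.28479671],
       [ 0.26878937, -0.09414813, -0.95858667]]), 't': array([-0.67441959, -0.03570162,  0.37957804])}
```

View pics/scene0.png

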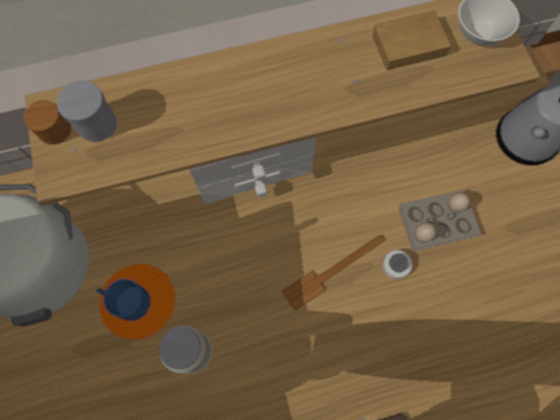

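View pics/top0.png

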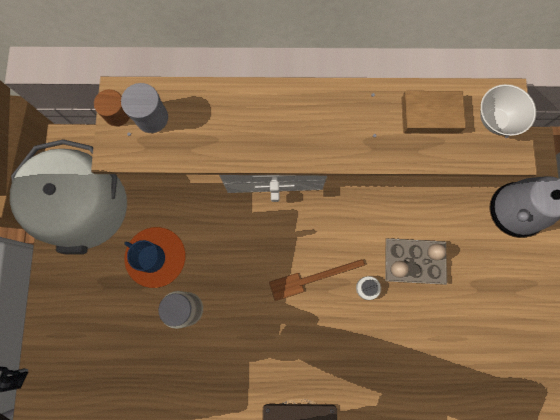

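View pics/wrist0.png

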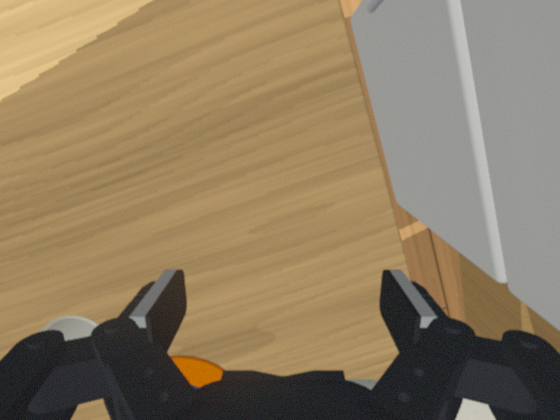

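```bash
cat > h.py <<'E'
import numpy as np, cv2
from plant import monitor, vision
from scipy.spatial.transform import Rotation as Rn
def foc(c): return 210/np.tan(np.radians(c['vfov']/2))
def proj(c,X):
    p=c['R']@np.asarray(X,float)+c['t']; f=foc(c); return np.array([c['cx']+f*p[0]/p[2], c['cy']+f*p[1]/p[2]])
def ray(c,u,v):
    f=foc(c); d=c['R'].T@np.array([(u-c['cx'])/f,(v-c['cy'])/f,1.]); o=-c['R'].T@c['t']; return o,d/np.linalg.norm(d)
def plane(c,u,v,z):
    o,d=ray(c,u,v); return o+d*(z-o[2])/d[2]
def tri(c1,p1,c2,p2):
    o1,d1=ray(c1,*p1);o2,d2=ray(c2,*p2)
    s,_,_,_=np.linalg.lstsq(np.stack([d1,-d2],1),o2-o1,rcond=None)
    a=o1+d1*s[0];b=o2+d2*s[1]; return (a+b)/2,np.linalg.norm(a-b)
def snap(n,tag):
    c=vision.get_calibration(n); im=vision.read_camera(n); cv2.imwrite(f'pics/{tag}.png',im[:,:,::-1]); return c,im
E
python3 - <<'E'
from h import *
np.set_printoptions(precision=4,suppress=True)
T=vision.get_calibration('top');S=vision.get_calibration('scene')
print('tcp',proj(T,[.219,.638,.242]),proj(S,[.219,.638,.242]), 'base',proj(T,[0,0,0]))
print('tip of carton eggs', [plane(T,*p,.07) for p in [(437,251),(400,269)]],[plane(S,*p,.07) for p in [(459,201),(425,231)]])
print('shelf edge',[plane(T,*p,.278) for p in [(93,170),(534,176)]],[plane(S,*p,.278) for p in [(38,194),(536,83)]])
print('pull',[plane(T,*p,.160) for p in [(275,189)]],[plane(S,*p,.16) for p in [(258,170),(262,187)]])
for n,a,b in [('jar',(180,310),(186,350)),('timer',(369,287),(397,264)),('mug',(147,256),(126,299))]: print(n,plane(T,*a,.05),plane(S,*b,.05))
for n in ['top','scene']:
    im=cv2.imread(f'pics/{n}0.png')
    cr=im[180:310,360:480] if n=='top' else im[170:300,370:500]
    cr2=im[160:215,205:345] if n=='top' else im[130:215,180:330]
    cv2.imwrite(f'pics/{n}_c.png',cv2.resize(cr,None,fx=5,fy=5)[:600,:800]); cv2.imwrite(f'pics/{n}_p.png',cv2.resize(cr2,None,fx=5,fy=5)[:600,:800])
E
```

```text
tcp [  6.597  364.2983] [-22.588  475.1932] base [299.6987 442.735 ]
tip of carton eggs [array([ 0.4908, -0.3593,  0.07  ]), array([ 0.4428, -0.2597,  0.07  ])] [array([ 0.4866, -0.3588,  0.07  ]), array([ 0.4408, -0.2586,  0.07  ])]
shelf edge [array([0.6426, 0.4763, 0.278 ]), array([ 0.6359, -0.5118,  0.278 ])] [array([0.6562, 0.4755, 0.278 ]), array([ 0.6274, -0.506 ,  0.278 ])]
pull [array([0.6327, 0.0682, 0.16  ])] [array([0.6449, 0.0681, 0.16  ]), array([0.6052, 0.0699, 0.16  ])]
jar [0.3326 0.3154 0.05  ] [0.3366 0.3103 0.05  ]
timer [ 0.3963 -0.1812  0.05  ] [ 0.3901 -0.1786  0.05  ]
mug [0.4734 0.4116 0.05  ] [0.4758 0.413  0.05  ]
```

View pics/top_c.png

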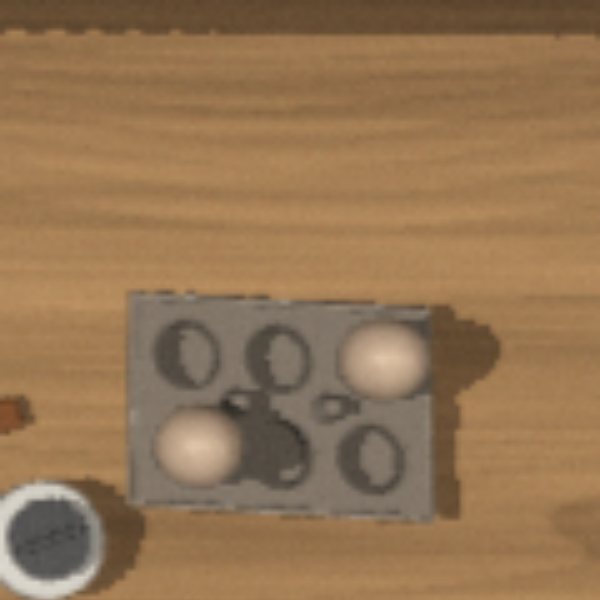

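View pics/top_p.png

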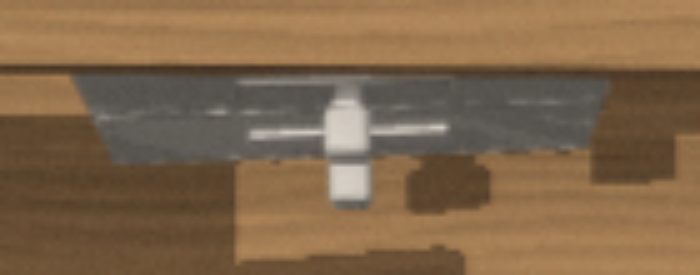

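View pics/scene_p.png

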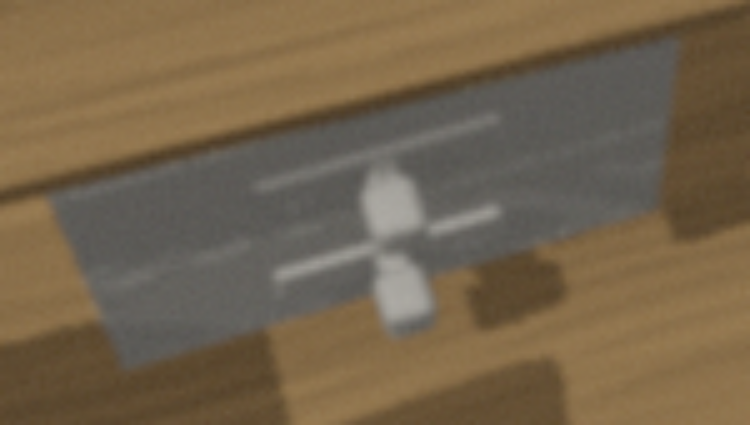

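View pics/scene_c.png

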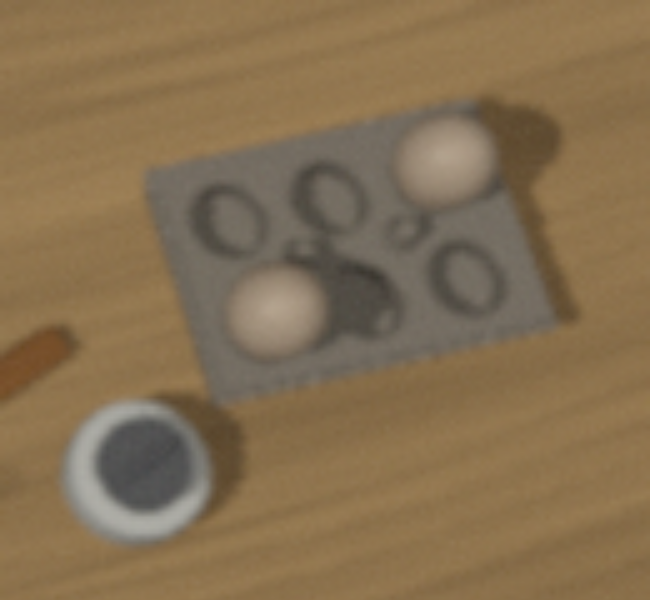

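jog_arm(
  series=[
    [-0.02,-0.03,0,-0.11],
    [-0.02,-0.035,0,-0.11],
    [-0.015,-0.04,0,-0.11],
    [-0.015,-0.04,0,0],
    [-0.015,-0.04,0,0],
    [-0.015,-0.04,0,0],
    [-0.015,-0.04,0,0],
    [-0.015,-0.04,0,0],
  ],
)

```text
time: 0.82
eef_pos: [0.3233, 0.3303, 0.2354]
tcp_rot: [-0.015, 1.0, -0.003, -0.003]
contact_force: [0.2, 0.2, 0.8]
opening: 1.001
```

jog_arm(
  series=[
    [-0.015,-0.04,-0.02,0],
    [-0.015,-0.04,-0.02,0],
    [-0.015,-0.04,-0.02,0],
    [-0.015,-0.04,-0.02,0],
    [-0.015,-0.04,-0.02,0],
    [-0.015,-0.04,-0.02,0],
    [-0.015,-0.04,-0.02,0],
    [-0.015,-0.02,-0.02,0],
  ],
)

```text
time: 1.48
eef_pos: [0.4349, 0.0596, 0.3748]
tcp_rot: [-0.014, 1.0, -0.006, -0.008]
contact_force: [0.4, 1.2, -0.2]
opening: 1.0
```

```bash
cat > st.py <<'E'
from h import *
np.set_printoptions(precision=4,suppress=True)
s=monitor.get_state(); R=Rn.from_quat(s['tcp_rot']).as_matrix()
print(s['time'],'q',s['qpos'],'p',s['eef_pos'],'F',s['contact_force'],'op',s['opening']); print(R)
E
python3 st.py
```

```text
1.4833 q [-0.0885 -0.32    1.9383 -0.0128  1.5385 -1.6871] p [0.4349 0.0596 0.3748] F [ 0.4113  1.1939 -0.1977] op 1.0003623971252371
[[-0.9995 -0.0284 -0.0162]
 [-0.0282  0.9995 -0.0114]
 [ 0.0165 -0.011  -0.9998]]
```

jog_arm(
  series=[
    [-0.04,0,-0.005,0.028],
    [-0.04,0,-0.005,0],
    [-0.04,0,-0.005,0],
    [-0.04,0,0,0],
    [-0.04,0,0,0],
    [-0.04,0,0,0],
    [-0.04,0,0,0],
    [-0.04,0,0,0],
  ],
)

```text
time: 2.15
eef_pos: [0.7659, 0.0503, 0.396]
tcp_rot: [0.007, 1.0, -0.007, -0.001]
contact_force: [1.3, -1.1, 0.9]
opening: 1.0
```

jog_arm(
  series=[
    [-0.04,0,0,0],
    [-0.04,0,0,0],
    [-0.04,0,0,0],
    [-0.04,0,0,0],
    [-0.04,0,0,0],
    [-0.04,0,0,0],
    [-0.04,0,0,0],
    [-0.04,0,0,0],
  ],
)

```text
time: 2.82
eef_pos: [0.9665, 0.0403, 0.3265]
tcp_rot: [0.007, 1.0, -0.004, 0.016]
contact_force: [-0.4, 1.3, -0.6]
opening: 0.998
```

```bash
python3 st.py
```

```text
2.8167 q [-0.0611  1.1031  0.2124 -0.0071  1.794  -1.6201] p [0.9665 0.0403 0.3265] F [-0.4109  1.2897 -0.5511] op 0.997868284375987
[[-0.9994  0.0136  0.0317]
 [ 0.0133  0.9999 -0.0089]
 [-0.0318 -0.0085 -0.9995]]
```

jog_arm(
  series=[
    [-0.036,0,-0.02,0],
    [-0.036,0,-0.02,0],
    [-0.036,0,-0.02,0],
    [-0.036,0,-0.02,0],
    [-0.036,0,-0.02,0],
    [-0.036,0,-0.02,0],
    [-0.036,0,-0.02,0],
    [-0.036,0,-0.02,0],
  ],
)

```text
time: 3.48
eef_pos: [0.9766, 0.0272, 0.4153]
tcp_rot: [0.006, 0.995, -0.001, 0.104]
contact_force: [-0.5, -0.8, -0.1]
opening: 1.0
```

```bash
python3 st.py
```

```text
3.4833 q [-0.079   1.0154  0.21    0.0141  1.7074 -1.6337] p [0.9766 0.0272 0.4153] F [-0.4665 -0.7517 -0.0507] op 0.9996541841914611
[[-0.9781  0.0127  0.2077]
 [ 0.0125  0.9999 -0.0025]
 [-0.2077  0.0002 -0.9782]]
```

```bash
cat > fk.py <<'E'
from h import *
from scipy.optimize import least_squares
D=[([1.08998559,.28722396,1.57820414,1.46e-5,1.27856622,-.14998773],[.21891883,.63784302,.24089357],[.16466,.98635,-.00114,-.00038]),
([-0.0885,-.32,1.9383,-.0128,1.5385,-1.6871],[.4349,.0596,.3748],[-.014,1,-.006,-.008]),
([-0.0611,1.1031,.2124,-.0071,1.794,-1.6201],[.9665,.0403,.3265],[.007,1,-.004,.016]),
([-0.079,1.0154,.21,.0141,1.7074,-1.6337],[.9766,.0272,.4153],[.006,.995,-.001,.104])]
def fk(q,P):
    L1,L2,d,h,e,b,c=P
    A=Rn.from_euler('z',q[0]); F=A*Rn.from_euler('y',q[1]+q[2])
    R=F*Rn.from_euler('ZYZ',[q[3],q[4],q[5]+c])
    w=A.apply([0,e,h])+(A*Rn.from_euler('y',q[1])).apply([0,0,L1])+F.apply([b,0,L2])
    return w+R.apply([0,0,d]),R,w
def res(P):
    r=[]
    for q,p,o in D:
        x,R,_=fk(q,P); r+=list((x-p)*10); r+=list((R.inv()*Rn.from_quat(o)).as_rotvec())
    return np.array(r)
try: P0=np.load('P.npy')
except Exception: P0=None
def fit():
    best=None
    for c in [0,np.pi,np.pi/2,-np.pi/2]:
        s=least_squares(res,[.44,.56,.3,.28,.1,0,c])
        if best is None or s.cost<best.cost: best=s
    return best
if __name__=='__main__':
    s=fit(); print(s.x.round(4),s.cost, res(s.x).reshape(-1,6).round(4)); np.save('P.npy',s.x)
E
python3 fk.py
```

```text
[0.443  0.5725 0.2379 0.24   0.1009 0.0207 1.5708] 2.1533655360793788e-06 [[ 0.0002 -0.0001  0.0001  0.      0.     -0.    ]
 [ 0.0001  0.0003  0.0001  0.0008 -0.0004  0.0003]
 [-0.0001 -0.0001  0.0003 -0.0007 -0.0003  0.0005]
 [ 0.0001  0.0001 -0.0004  0.0008  0.0009 -0.0008]]
```

```bash
cat > ik.py <<'E'
from fk import *
P=np.load('P.npy')
LO=np.array([-2.77,-.9,.21,-1.53,.24,-2.84]);HI=np.array([2.77,2.22,2.48,4.67,2.81,2.84])
def Rt(th,az=0): # jaw along y (rotated az), fingers tilted toward +x
    z=np.array([np.sin(th),0,-np.cos(th)]); y=np.array([0,1.,0]); x=np.cross(y,z)
    return Rn.from_euler('z',az)*Rn.from_matrix(np.stack([x,y,z],1))
def ik(p,R,q0=[-.1,.5,1.6,0,1.2,-1.6]):
    f=lambda q: np.r_[(fk(q,P)[0]-p)*10,(fk(q,P)[1].inv()*R).as_rotvec()]
    s=least_squares(f,np.clip(q0,LO+.01,HI-.01),bounds=(LO,HI)); return s.x,np.abs(s.fun).max()
if __name__=='__main__':
    np.set_printoptions(precision=3,suppress=True)
    for th in [32,36,40]:
        R=Rt(np.radians(th)); z=R.apply([0,0,1])
        for n,g in [('A',[.489,-.359,.041]),('B',[.4415,-.259,.041]),('Bup',[.4415,-.259,.14]),('backmid',[.653,.07,.154]),('backmid+',[.653,.07,.2]),('backL',[.653,.142,.154]),('backR',[.653,-.002,.154]),('pull',[.642,.07,.152]),('pullout',[.511,.07,.152])]:
            q,e=ik(np.array(g)+.008*z,R,[-.7 if n in('A','B','Bup') else 0,.2,1.9,0,.9,-1.6]); print(th,n,q,round(e,4))
E
python3 ik.py
```

```text
32 A [-0.909  0.28   2.059  0.562  0.577 -2.84 ] 0.1422
32 B [-0.852  0.081  2.3    0.595  0.513 -2.84 ] 0.1353
32 Bup [-0.899 -0.134  2.299  0.596  0.717 -2.84 ] 0.0484
32 backmid [-0.058  0.131  2.018  0.073  0.436 -1.687] 0.0
32 backmid+ [-0.058  0.069  1.991  0.062  0.525 -1.674] 0.0
32 backL [ 0.077  0.161  1.984 -0.095  0.441 -1.42 ] 0.0
32 backR [-0.195  0.122  2.029  0.237  0.453 -1.95 ] 0.0
32 pull [-0.06   0.111  2.045  0.076  0.429 -1.69 ] 0.0
32 pullout [-0.08  -0.2    2.342  0.099  0.444 -1.728] 0.0
36 A [-0.909  0.274  2.07   0.59   0.556 -2.84 ] 0.1942
36 B [-0.849  0.073  2.31   0.622  0.489 -2.84 ] 0.1877
36 Bup [-0.9   -0.146  2.314  0.627  0.69  -2.84 ] 0.0925
36 backmid [-0.06   0.117  2.053  0.104  0.346 -1.717] 0.0
36 backmid+ [-0.06   0.051  2.028  0.083  0.437 -1.695] 0.0
36 backL [ 0.079  0.147  2.019 -0.135  0.352 -1.381] 0.0
36 backR [-0.2    0.107  2.064  0.329  0.37  -2.041] 0.0
36 pull [-0.061  0.097  2.08   0.108  0.34  -1.722] 0.0
36 pullout [-0.083 -0.219  2.377  0.139  0.36  -1.768] 0.0
40 A [-0.908  0.268  2.079  0.617  0.537 -2.84 ] 0.247
40 B [-0.846  0.066  2.32   0.647  0.466 -2.84 ] 0.2409
40 Bup [-0.9   -0.158  2.329  0.659  0.664 -2.84 ] 0.1375
40 backmid [-0.061  0.106  2.087  0.157  0.255 -1.77 ] 0.0
40 backmid+ [-0.061  0.036  2.063  0.116  0.347 -1.727] 0.0
40 backL [ 0.081  0.137  2.052 -0.202  0.261 -1.314] 0.0
40 backR [-0.205  0.095  2.098  0.474  0.291 -2.186] 0.0
40 pull [-0.063  0.086  2.114  0.165  0.249 -1.779] 0.0
40 pullout [-0.086 -0.235  2.411  0.204  0.275 -1.834] 0.0
```

jog_arm(
  series=[
    [0.02,0.01,-0.01,0.125],
    [0,0,0,0.125],
    [0,0,0,0.125],
    [0,0,0,0.125],
    [0,0,0,0.125],
    [0,0,0,0.125],
    [0,0,0,0.125],
    [0,0,0,0.125],
  ],
)

```text
time: 4.15
eef_pos: [0.953, 0.0366, 0.4246]
tcp_rot: [0.481, 0.871, 0.05, 0.093]
contact_force: [1.2, -0.8, -0.4]
opening: 1.0
```

jog_arm(
  series=[
    [0,0,0,0.125],
    [0,0,0,0.125],
    [0,0,0,0.125],
    [0,0,0,0.125],
    [0,0,0,0.125],
    [0,0,0,0.125],
    [0,0,0,0.125],
    [0,0,0,0.125],
  ],
)

```text
time: 4.82
eef_pos: [0.9506, 0.0369, 0.4514]
tcp_rot: [0.837, 0.533, 0.102, 0.067]
contact_force: [-0.6, -0.4, 0.3]
opening: 0.999
```

jog_arm(
  series=[
    [0,0,0,0.125],
    [0,0,0,0.125],
    [0,0,0,0.125],
    [0,0,0,0.125],
    [0,0,0,0.125],
    [0,0,0,0.125],
    [0,0,0,0.125],
    [0,0,0,0.125],
  ],
)

```text
time: 5.48
eef_pos: [0.9473, 0.0372, 0.4787]
tcp_rot: [0.988, 0.066, 0.139, 0.011]
contact_force: [-0.5, -0.5, -0.2]
opening: 1.001
```

```bash
python3 st.py
```

```text
5.4833 q [-0.0713  0.8414  0.388   0.0158  1.6334  1.3688] p [0.9473 0.0372 0.4787] F [-0.4557 -0.4601 -0.1878] op 1.0010915135425429
[[ 0.9528  0.1277  0.2755]
 [ 0.134  -0.991  -0.0039]
 [ 0.2725  0.0406 -0.9613]]
```

jog_arm(
  series=[
    [0.0415,0,-0.003,0.07],
    [0.0415,0,-0.003,0.065],
    [0.0415,0,-0.003,0],
    [0.0415,0,-0.003,0],
    [0.0415,0,0,0],
    [0.0415,0,0,0],
    [0.0415,0,0,0],
    [0.0415,0,0,0],
  ],
)

```text
time: 6.15
eef_pos: [1.0125, 0.0327, 0.4708]
tcp_rot: [0.975, -0.0, 0.221, -0.002]
contact_force: [0.8, -1.5, -0.3]
opening: 0.996
```

```bash
python3 st.py
```

```text
6.15 q [-0.0763  0.9745  0.21    0.0374  1.5124  1.5014] p [1.0125 0.0327 0.4708] F [ 0.8264 -1.4574 -0.3408] op 0.9964706791597095
[[ 0.9021  0.0004  0.4316]
 [-0.0016 -1.      0.0044]
 [ 0.4316 -0.0047 -0.9021]]
```

jog_arm(
  series=[
    [0.0415,0,0.003,0],
    [0.0415,0,0.003,0],
    [0.0415,0,0.003,0],
    [0.0415,0,0.004,0],
    [0.0415,0,0.005,0],
    [0.0415,0,0.006,0],
    [0.0415,0,0.007,0],
    [0.0415,0,0.008,0],
  ],
)

```text
time: 6.82
eef_pos: [1.051, 0.0244, 0.5167]
tcp_rot: [0.943, 0.007, 0.332, 0.0]
contact_force: [0.6, -0.3, 0.0]
opening: 0.999
```

```bash
python3 st.py
```

```text
6.8167 q [-0.0863  0.956   0.21    0.0613  1.3003  1.4731] p [1.051  0.0244 0.5167] F [ 0.6438 -0.3092  0.0373] op 0.9992803373806529
[[ 0.7788  0.014   0.6271]
 [ 0.014  -0.9999  0.0049]
 [ 0.6271  0.005  -0.7789]]
```

jog_arm(
  series=[
    [-0.036,-0.003,-0.012,0.01],
    [-0.036,-0.003,-0.012,0],
    [-0.036,-0.003,-0.012,0],
    [-0.036,-0.003,-0.012,0],
    [-0.036,-0.003,-0.012,0],
    [-0.036,-0.003,-0.012,0],
    [-0.036,-0.003,-0.012,0],
    [-0.036,-0.003,-0.012,0],
  ],
)

```text
time: 7.48
eef_pos: [0.8009, 0.0373, 0.4426]
tcp_rot: [0.934, 0.01, 0.356, 0.005]
contact_force: [-0.6, 0.4, 0.7]
opening: 1.002
```

```bash
python3 st.py
```

```text
7.4833 q [-0.0989  0.1483  1.4879  0.0915  0.7816  1.409 ] p [0.8009 0.0373 0.4426] F [-0.6246  0.4492  0.7036] op 1.0021045397132429
[[ 0.7462  0.0161  0.6656]
 [ 0.0228 -0.9997 -0.0014]
 [ 0.6654  0.0162 -0.7464]]
```

Run:
```python
from ik import *
np.set_printoptions(precision=3,suppress=True)
s=monitor.get_state(); R=Rn.from_quat(s['tcp_rot']).as_matrix(); c=vision.get_calibration('wrist')
o=-c['R'].T@c['t']; print('cam in tool',R.T@(o-s['eef_pos']),'cam axis in tool',R.T@c['R'].T)
fl=Rn.from_euler('z',np.pi)
for th in [36,40]:
    Rr=Rt(np.radians(th))*fl; z=Rr.apply([0,0,1])
    for n,g in [('A',[.489,-.359,.041]),('B',[.4415,-.259,.041]),('Bup',[.4415,-.259,.2]),('backmid',[.653,.07,.154]),('backL',[.653,.142,.154]),('backR',[.653,-.002,.154]),('pullout',[.511,.07,.152])]:
        q,e=ik(np.array(g)+.008*z,Rr,[-.7 if n in('A','B','Bup') else 0,.2,1.9,.3,.9,.5]); print(th,n,q,round(e,4))
snap('wrist','w1')
```

```text
cam in tool [ 0.073 -0.    -0.132] cam axis in tool [[-0.001 -0.957 -0.289]
 [ 1.    -0.001 -0.001]
 [ 0.    -0.289  0.957]]
36 A [-0.994  0.285  2.12   1.015  0.619 -0.242] 0.0
36 B [-0.956  0.089  2.362  1.083  0.575 -0.29 ] 0.0
36 Bup [-0.956 -0.25   2.302  0.708  0.83   0.193] 0.0
36 backmid [-0.06   0.117  2.053  0.104  0.346  1.424] 0.0
36 backL [ 0.079  0.147  2.019 -0.135  0.352  1.761] 0.0
36 backR [-0.2    0.107  2.064  0.329  0.37   1.1  ] 0.0
36 pullout [-0.083 -0.219  2.377  0.139  0.36   1.374] 0.0
40 A [-1.016  0.291  2.14   1.152  0.641 -0.383] 0.0
40 B [-0.983  0.095  2.383  1.228  0.604 -0.446] 0.0
40 Bup [-0.983 -0.262  2.331  0.817  0.824  0.09 ] 0.0
40 backmid [-0.061  0.106  2.087  0.157  0.255  1.371] 0.0
40 backL [ 0.081  0.137  2.052 -0.202  0.261  1.828] 0.0
40 backR [-0.205  0.095  2.098  0.474  0.291  0.956] 0.0
40 pullout [-0.086 -0.235  2.411  0.204  0.275  1.308] 0.0
```

View pics/w1.png

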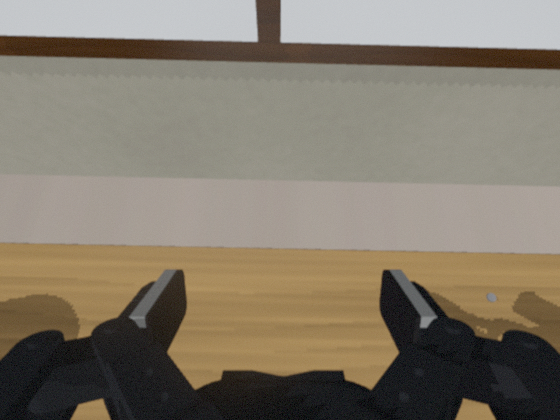

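jog_arm(
  series=[
    [-0.035,-0.003,-0.007,0.01],
    [-0.035,-0.003,-0.007,0],
    [-0.035,-0.003,-0.007,0],
    [-0.035,-0.003,-0.007,0],
    [-0.035,-0.003,-0.007,0],
    [-0.035,-0.003,-0.007,0],
    [-0.035,-0.003,-0.007,0],
    [-0.035,-0.003,-0.007,0],
  ],
)

```text
time: 8.2
eef_pos: [0.5431, 0.0553, 0.3131]
tcp_rot: [0.928, 0.013, 0.373, 0.008]
contact_force: [-0.2, -0.1, 0.3]
opening: 0.999
```

```bash
python3 st.py
```

```text
8.2 q [-0.1181 -0.4217  2.2384  0.1411  0.5684  1.336 ] p [0.5431 0.0553 0.3131] F [-0.1675 -0.0654  0.2863] op 0.9994954156252952
[[ 0.7218  0.0178  0.6919]
 [ 0.0302 -0.9995 -0.0058]
 [ 0.6914  0.0251 -0.722 ]]
```

jog_arm(
  series=[
    [-0.016,-0.002,0.009,0],
    [-0.016,-0.002,0.009,0],
    [-0.016,-0.002,0.009,0],
    [-0.016,-0.002,0.009,0],
    [0,0,0,0],
    [0,0,0,0],
    [0,0,0,0],
    [0,0,0,0],
  ],
)

```text
time: 8.87
eef_pos: [0.5215, 0.0604, 0.2649]
tcp_rot: [0.918, 0.019, 0.395, 0.014]
contact_force: [-0.5, 0.9, 0.3]
opening: 0.997
```

```bash
python3 st.py
python3 - <<'E'
from h import *
snap('wrist','w2')
E
```

```text
8.8667 q [-0.11   -0.4524  2.3628  0.1681  0.4252  1.2959] p [0.5215 0.0604 0.2649] F [-0.4656  0.8824  0.3236] op 0.9967319590202456
[[ 0.6866  0.0236  0.7267]
 [ 0.0458 -0.9989 -0.0109]
 [ 0.7256  0.0408 -0.6869]]
```

View pics/w2.png

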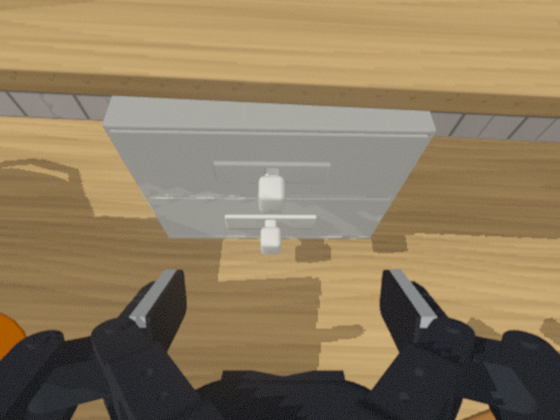

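jog_arm(
  series=[
    [0,0,0,0],
    [0,0,0,0],
    [0,0,0,0],
    [0,0,0,0],
    [0,0,0,0],
    [0,0,0,0],
    [0,0,0,0],
    [0,0,0,0],
  ],
)

```text
time: 9.58
eef_pos: [0.524, 0.0599, 0.2694]
tcp_rot: [0.917, 0.019, 0.398, 0.015]
contact_force: [0.8, 0.6, -0.9]
opening: 0.998
```

```bash
python3 st.py
```

```text
9.5833 q [-0.1105 -0.452   2.3561  0.1679  0.4253  1.2954] p [0.524  0.0599 0.2694] F [ 0.838   0.6041 -0.8745] op 0.9982614418866463
[[ 0.6822  0.0233  0.7308]
 [ 0.0467 -0.9988 -0.0117]
 [ 0.7297  0.0421 -0.6825]]
```

Run:
```python
from ik import *
np.set_printoptions(precision=3,suppress=True)
fl=Rn.from_euler('z',np.pi)
for th in [36,38,40,43]:
  for x in [.47,.53,.6]:
    for z in [.06,.1,.15,.2]:
        Rr=Rt(np.radians(th))*fl
        q,e=ik(np.array([x,.06,z]),Rr,[-.1,-.2,2.3,.2,.5,1.3]); print(th,x,z,q[[1,2,4]],round(e,4))
```

```text
36 0.47 0.06 [-0.129  2.48   0.24 ] 0.0656
36 0.47 0.1 [-0.239  2.48   0.321] 0.0423
36 0.47 0.15 [-0.374  2.48   0.417] 0.0002
36 0.47 0.2 [-0.465  2.438  0.548] 0.0
36 0.53 0.06 [0.01  2.352 0.24 ] 0.0588
36 0.53 0.1 [-0.088  2.369  0.243] 0.0
36 0.53 0.15 [-0.193  2.347  0.368] 0.0
36 0.53 0.2 [-0.278  2.311  0.487] 0.0
36 0.6 0.06 [0.159 2.188 0.24 ] 0.0581
36 0.6 0.1 [0.074 2.208 0.24 ] 0.0007
36 0.6 0.15 [-0.018  2.189  0.348] 0.0
36 0.6 0.2 [-0.095  2.157  0.456] 0.0
38 0.47 0.06 [-0.129  2.48   0.24 ] 0.0976
38 0.47 0.1 [-0.237  2.48   0.31 ] 0.0698
38 0.47 0.15 [-0.372  2.48   0.407] 0.0284
38 0.47 0.2 [-0.48   2.457  0.51 ] 0.0
38 0.53 0.06 [0.005 2.366 0.24 ] 0.0676
38 0.53 0.1 [-0.092  2.374  0.24 ] 0.0258
38 0.53 0.15 [-0.202  2.364  0.325] 0.0
38 0.53 0.2 [-0.29   2.329  0.446] 0.0
38 0.6 0.06 [0.156 2.196 0.24 ] 0.0804
38 0.6 0.1 [0.072 2.21  0.24 ] 0.0311
38 0.6 0.15 [-0.024  2.206  0.304] 0.0
38 0.6 0.2 [-0.104  2.176  0.412] 0.0
40 0.47 0.06 [-0.129  2.48   0.24 ] 0.1294
40 0.47 0.1 [-0.234  2.48   0.297] 0.0971
40 0.47 0.15 [-0.37   2.48   0.396] 0.0564
40 0.47 0.2 [-0.494  2.476  0.473] 0.0
40 0.53 0.06 [0.   2.4  0.24] 0.1093
40 0.53 0.1 [-0.097  2.382  0.24 ] 0.048
40 0.53 0.15 [-0.209  2.382  0.283] 0.0
40 0.53 0.2 [-0.3    2.347  0.405] 0.0
40 0.6 0.06 [0.152 2.216 0.24 ] 0.093
40 0.6 0.1 [0.069 2.215 0.24 ] 0.0578
40 0.6 0.15 [-0.03   2.224  0.259] 0.0
40 0.6 0.2 [-0.112  2.194  0.368] 0.0
43 0.47 0.06 [-0.128  2.48   0.24 ] 0.1762
43 0.47 0.1 [-0.23   2.48   0.279] 0.1374
43 0.47 0.15 [-0.367  2.48   0.379] 0.098
43 0.47 0.2 [-0.495  2.48   0.451] 0.0362
43 0.53 0.06 [0.012 2.459 0.24 ] 0.0793
43 0.53 0.1 [-0.106  2.409  0.24 ] 0.0802
43 0.53 0.15 [-0.218  2.402  0.24 ] 0.013
43 0.53 0.2 [-0.314  2.374  0.343] 0.0
43 0.6 0.06 [0.16  2.301 0.24 ] 0.0902
43 0.6 0.1 [0.063 2.236 0.24 ] 0.0785
43 0.6 0.15 [-0.036  2.235  0.24 ] 0.031
43 0.6 0.2 [-0.123  2.22   0.303] 0.0
```

jog_arm(
  series=[
    [-0.014,0,0.016,0.025],
    [-0.014,0,0.016,0.025],
    [-0.014,0,0.016,0],
    [-0.014,0,0.016,0],
    [-0.014,0,0.016,0],
    [-0.014,0,0.016,0],
    [-0.014,0,0.016,0],
    [-0.014,0,0.016,0],
  ],
)

```text
time: 10.25
eef_pos: [0.5273, 0.0358, 0.1387]
tcp_rot: [0.925, 0.006, 0.38, -0.017]
contact_force: [-0.5, 0.3, -0.0]
opening: 1.0
```

```bash
python3 st.py
```

```text
10.25 q [-0.2087 -0.2165  2.4423  0.8862  0.2373  0.5498] p [0.5273 0.0358 0.1387] F [-0.5241  0.3166 -0.0465] op 1.0001228106889781
[[ 0.7105  0.025   0.7032]
 [-0.0016 -0.9993  0.0372]
 [ 0.7037 -0.0275 -0.71  ]]
```

jog_arm(
  series=[
    [0.004,-0.006,-0.018,0],
    [0.004,-0.006,-0.018,0],
    [0.002,-0.006,-0.018,0],
    [-0.002,-0.006,-0.018,0],
    [-0.012,0,-0.012,0],
    [-0.014,0,-0.014,0],
    [-0.014,0,-0.014,0],
    [-0.014,0,-0.014,0],
  ],
)

```text
time: 10.92
eef_pos: [0.4621, 0.0651, 0.2194]
tcp_rot: [0.936, 0.004, 0.35, -0.015]
contact_force: [0.5, -0.2, 0.0]
opening: 0.999
```

```bash
python3 st.py
```

```text
10.9167 q [-0.1444 -0.5626  2.484   0.253   0.5267  1.2447] p [0.4621 0.0651 0.2194] F [ 0.5458 -0.1531  0.0418] op 0.9989241213447515
[[ 0.7544  0.0183  0.6561]
 [-0.0034 -0.9995  0.0317]
 [ 0.6564 -0.0261 -0.754 ]]
```

jog_arm(
  series=[
    [-0.018,0,-0.01,0],
    [-0.018,0,-0.01,0],
    [-0.018,0,-0.01,0],
    [-0.018,0,-0.01,0],
    [-0.018,0,-0.01,0],
    [-0.018,0,-0.01,0],
    [0,0,0,0],
    [0,0,0,0],
  ],
)

```text
time: 11.58
eef_pos: [0.4207, 0.0844, 0.2517]
tcp_rot: [0.947, 0.002, 0.323, -0.009]
contact_force: [0.3, -0.4, 0.2]
opening: 0.998
```

```bash
python3 st.py
```

```text
11.5833 q [-0.0764 -0.708   2.4834  0.0985  0.7142  1.4366] p [0.4207 0.0844 0.2517] F [ 0.2913 -0.4054  0.2256] op 0.99827430876459
[[ 0.7919  0.0102  0.6106]
 [-0.0009 -0.9998  0.0179]
 [ 0.6107 -0.0147 -0.7918]]
```

Run:
```python
from h import *
c,im=snap('wrist','w3'); np.save('c_w3.npy',c,allow_pickle=True)
b=im[:,:,::-1]; cv2.imwrite('pics/w3z.png',cv2.resize(b[60:260,170:390],None,fx=3.6,fy=3,interpolation=cv2.INTER_CUBIC)[:600,:800])
```

```text
(no output)
```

View pics/w3.png

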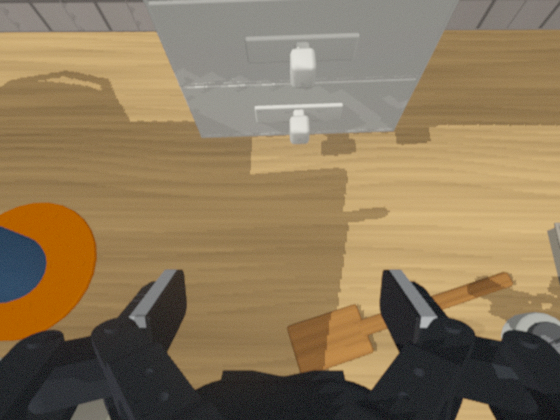

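Run:
```python
from h import *
b=cv2.imread('pics/w3.png'); cv2.imwrite('pics/w3z.png',cv2.resize(b[30:160,190:410],None,fx=3.6,fy=4,interpolation=cv2.INTER_CUBIC)[:600,:800])
b=cv2.imread('pics/w2.png'); cv2.imwrite('pics/w2z.png',cv2.resize(b[140:260,160:380],None,fx=3.6,fy=4,interpolation=cv2.INTER_CUBIC)[:600,:800])
```

```text
(no output)
```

View pics/w3z.png

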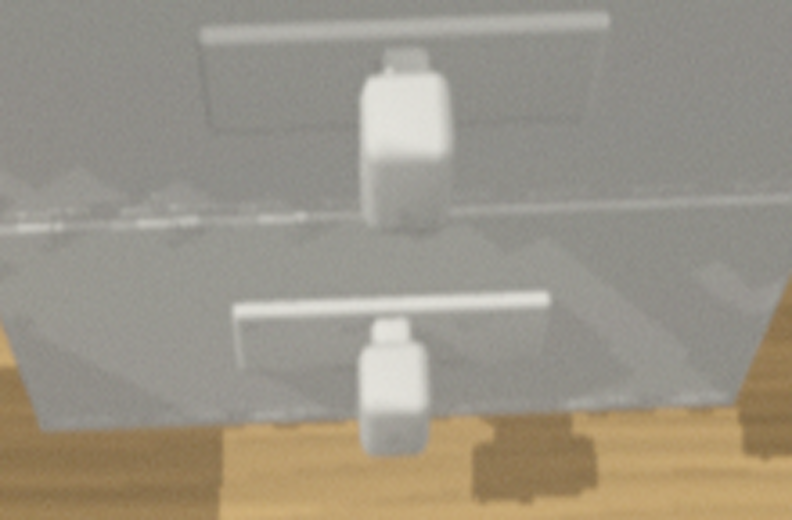

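View pics/w2z.png

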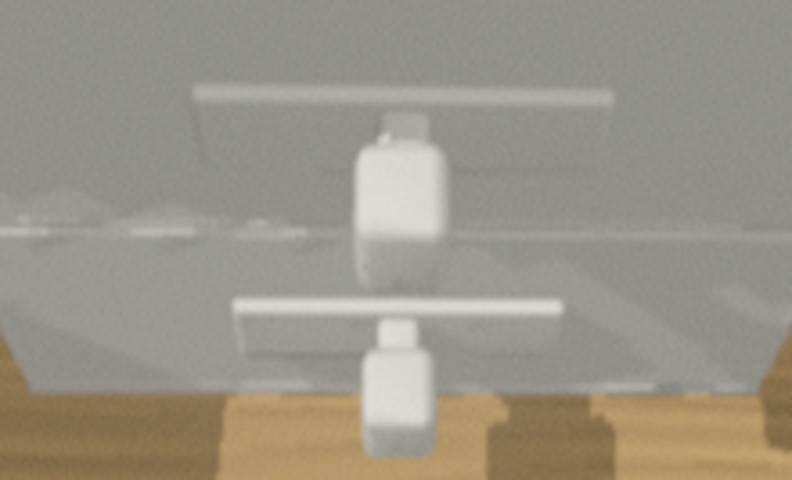

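Run:
```python
from h import *
np.set_printoptions(precision=4,suppress=True)
c=np.load('c_w3.npy',allow_pickle=True).item()
Z=lambda x,y:(190+x/3.6,30+y/4)
a=plane(c,*Z(42,430),0);b=plane(c,*Z(737,404),0); print('face',a,b,np.linalg.norm(a-b),'yaw',-(a[0]-b[0])/(a[1]-b[1]))
print('pull front top',plane(c,*Z(405,155),.167),'rear top',plane(c,*Z(405,75),.167),'low pull front', plane(c,*Z(393,408),.067),plane(c,*Z(393,345),.067))
T=vision.get_calibration('top');S=vision.get_calibration('scene')
# egg masks
for n,cal,roi in [('top',T,(360,180,480,310)),('scene',S,(370,170,500,300))]:
    im=cv2.imread(f'pics/{n}0.png'); x0,y0,x1,y1=roi; h=cv2.cvtColor(im[y0:y1,x0:x1],cv2.COLOR_BGR2HSV); bb=im[y0:y1,x0:x1].astype(int)
    m=((bb[:,:,2]-bb[:,:,0]>25)&(bb[:,:,2]-bb[:,:,0]<70)&(bb.max(2)>120)).astype(np.uint8)
    m=cv2.morphologyEx(m,cv2.MORPH_OPEN,np.ones((3,3)))
    k,l,s,ce=cv2.connectedComponentsWithStats(m)
    for i in range(1,k):
        if 100<s[i,4]<800:
            print(n,s[i],ce[i]+[x0,y0],plane(cal,*(ce[i]+[x0,y0]),.043))
    g=(np.abs(bb.max(2)-bb.min(2))<28).astype(np.uint8)
    cv2.imwrite(f'pics/{n}_m.png',m*255)
```

```text
face [0.6656 0.2067 0.    ] [ 0.676  -0.0681  0.    ] 0.2750451898938242 yaw 0.03811341048831407
pull front top [0.627  0.0702 0.167 ] rear top [0.6509 0.0699 0.167 ] low pull front [0.6284 0.0701 0.067 ] [0.6509 0.07   0.067 ]
top [ 68  65  17  15 218] [436.0046 251.6743] [ 0.4922 -0.3662  0.043 ]
top [ 25  82  23  15 233] [397.8112 268.6996] [ 0.4456 -0.2612  0.043 ]
scene [ 79  23  20  18 269] [458.3941 201.5167] [ 0.4923 -0.3694  0.043 ]
scene [ 45  54  19  17 266] [424.2368 231.8383] [ 0.4448 -0.2661  0.043 ]
```

jog_arm(
  series=[
    [0.014,0.002,0.018,0],
    [0.014,0.002,0.018,0],
    [0.014,0.002,0.018,0],
    [0.014,0.002,0.018,0],
    [0.014,0.002,0.018,0],
    [0.014,0.002,0.018,0],
    [0.014,0.002,0.018,0],
    [0.012,0.002,0.014,0],
  ],
  grip=0.06,
  grip_force=20,
)

```text
time: 12.3
eef_pos: [0.6011, 0.0682, 0.2026]
tcp_rot: [0.946, 0.001, 0.324, -0.008]
contact_force: [0.6, -0.7, 0.8]
opening: 0.698
```

```bash
python3 st.py
```

```text
12.3 q [-0.0808 -0.1031  2.1687  0.1599  0.424   1.3633] p [0.6011 0.0682 0.2026] F [ 0.6242 -0.6788  0.7682] op 0.6976156154993126
[[ 0.7904  0.0079  0.6125]
 [-0.0025 -0.9999  0.0161]
 [ 0.6126 -0.0143 -0.7903]]
```

jog_arm(
  series=[
    [0,-0.001,0.011,0],
    [0,-0.001,0.011,0],
    [0,0,0.011,0],
    [0,0,0.011,0],
    [0,0,0.011,0],
    [0,0,0.009,0],
    [0,0,0,0],
    [0,0,0,0],
  ],
)

```text
time: 12.97
eef_pos: [0.6454, 0.0663, 0.1377]
tcp_rot: [0.948, -0.002, 0.318, -0.007]
contact_force: [0.1, 0.9, 0.7]
opening: 0.703
```

```bash
python3 st.py
python3 - <<'E'
from h import *
snap('wrist','w4');snap('scene','s4')
E
```

```text
12.9667 q [-0.0751  0.101   2.0982  0.193   0.3032  1.3342] p [0.6454 0.0663 0.1377] F [0.0846 0.9427 0.7139] op 0.703097056725034
[[ 0.7981  0.001   0.6025]
 [-0.0078 -0.9999  0.0121]
 [ 0.6024 -0.0144 -0.798 ]]
```

View pics/w4.png

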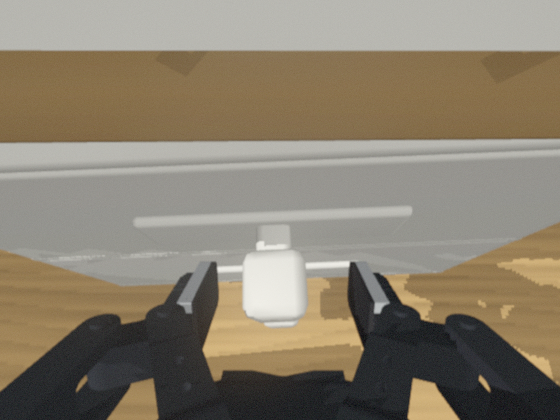

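jog_arm(
  series=[
    [0,-0.003,-0.006,0],
    [0,0,0,0],
    [0,0,0,0],
    [0,0,0,0],
    [0,0,0,0],
    [0,0,0,0],
    [0,0,0,0],
    [0,0,0,0],
  ],
  grip=0.02,
  grip_force=25,
)

```text
time: 13.73
eef_pos: [0.6402, 0.069, 0.1451]
tcp_rot: [0.948, -0.0, 0.319, -0.006]
contact_force: [1.1, -1.5, -2.4]
opening: 0.281
```

```bash
python3 st.py
```

```text
13.7333 q [-0.0699  0.0781  2.1075  0.1733  0.3132  1.3546] p [0.6402 0.069  0.1451] F [ 1.1118 -1.4877 -2.3759] op 0.28130277750195176
[[ 0.7967  0.0029  0.6044]
 [-0.0046 -0.9999  0.0109]
 [ 0.6044 -0.0115 -0.7966]]
```

jog_arm(
  series=[
    [-0.003,0.0001,-0.0023,0],
    [-0.005,0.0002,-0.0038,0],
    [-0.006,0.0003,-0.0046,0],
    [-0.007,0.0003,-0.0053,0],
    [-0.007,0.0003,-0.0053,0],
    [-0.007,0.0003,-0.0053,0],
    [-0.007,0.0003,-0.0053,0],
    [-0.007,0.0003,-0.0053,0],
  ],
)

```text
time: 14.4
eef_pos: [0.5737, 0.0663, 0.1451]
tcp_rot: [0.948, -0.0, 0.32, -0.006]
contact_force: [2.2, -2.2, -2.9]
opening: 0.277
```

```bash
python3 st.py
```

```text
14.4 q [-0.0871 -0.0754  2.2617  0.2058  0.3134  1.3097] p [0.5737 0.0663 0.1451] F [ 2.2313 -2.202  -2.9402] op 0.2774863104060165
[[ 0.7957  0.0028  0.6057]
 [-0.0044 -0.9999  0.0103]
 [ 0.6057 -0.0109 -0.7956]]
```

jog_arm(
  series=[
    [-0.0065,0.0003,-0.005,0],
    [-0.0065,0.0003,-0.005,0],
    [-0.0065,0.0003,-0.005,0],
    [-0.006,0.0003,-0.0046,0],
    [-0.005,0.0003,-0.0038,0],
    [-0.004,0.0002,-0.003,0],
    [-0.003,0.0001,-0.0023,0],
    [-0.002,0.0001,-0.0015,0],
  ],
)

```text
time: 15.07
eef_pos: [0.5165, 0.0639, 0.1451]
tcp_rot: [0.948, -0.0, 0.32, -0.005]
contact_force: [1.6, -1.5, -2.4]
opening: 0.279
```

```bash
python3 st.py
```

```text
15.0667 q [-0.107  -0.2267  2.3912  0.2271  0.338   1.2751] p [0.5165 0.0639 0.1451] F [ 1.5611 -1.5485 -2.3921] op 0.27947177202746737
[[ 0.7956  0.0027  0.6058]
 [-0.0042 -0.9999  0.01  ]
 [ 0.6058 -0.0105 -0.7955]]
```

jog_arm(
  series=[
    [-0.0015,0,-0.0011,0],
    [-0.0015,0,-0.0011,0],
    [-0.0015,0,-0.0011,0],
    [-0.0012,0,-0.0009,0],
    [-0.0012,0,-0.0009,0],
    [-0.001,0,-0.0008,0],
    [-0.001,0,-0.0008,0],
    [0,0,0,0],
  ],
)

```text
time: 15.73
eef_pos: [0.5101, 0.0636, 0.1455]
tcp_rot: [0.945, -0.0, 0.326, -0.004]
contact_force: [-1.8, -2.7, 0.9]
opening: 0.28
```

```bash
python3 st.py
python3 - <<'E'
from h import *
for n in ['top','scene','wrist']: c,im=snap(n,n+'5'); np.save(f'c_{n}5.npy',c,allow_pickle=True)
E
```

```text
15.7333 q [-0.1086 -0.2495  2.4122  0.2331  0.3258  1.2673] p [0.5101 0.0636 0.1455] F [-1.8467 -2.6711  0.8843] op 0.28045569452970875
[[ 0.7871  0.0017  0.6168]
 [-0.0034 -1.      0.0072]
 [ 0.6168 -0.0077 -0.7871]]
```

View pics/top5.png

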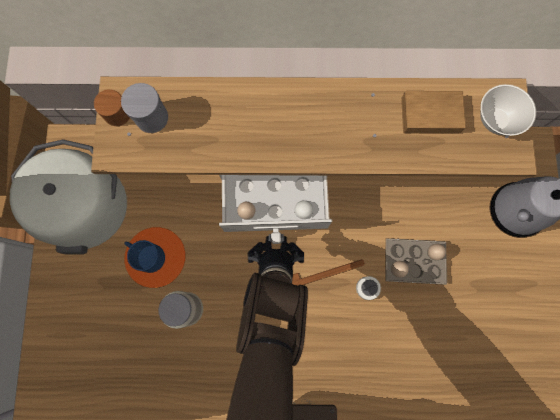

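View pics/scene5.png

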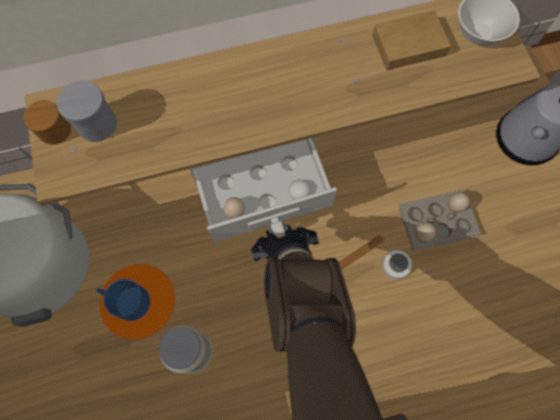

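View pics/wrist5.png

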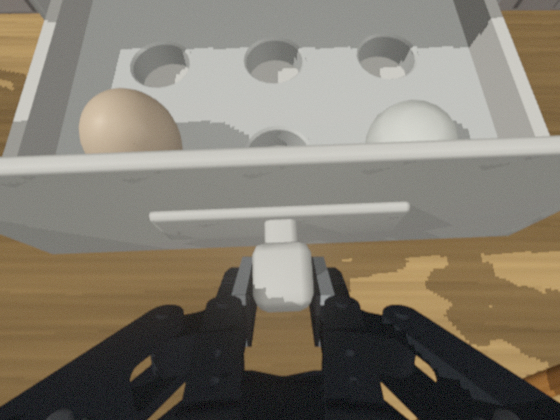

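Run:
```python
from h import *
np.set_printoptions(precision=4,suppress=True)
b=cv2.imread('pics/wrist5.png'); cv2.imwrite('pics/w5z.png',cv2.resize(b[20:170,110:430],None,fx=2.5,fy=4,interpolation=cv2.INTER_CUBIC))
b=cv2.imread('pics/top5.png'); cv2.imwrite('pics/t5z.png',cv2.resize(b[165:245,205:345],None,fx=5.7,fy=7,interpolation=cv2.INTER_CUBIC))
```

```text
(no output)
```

View pics/w5z.png

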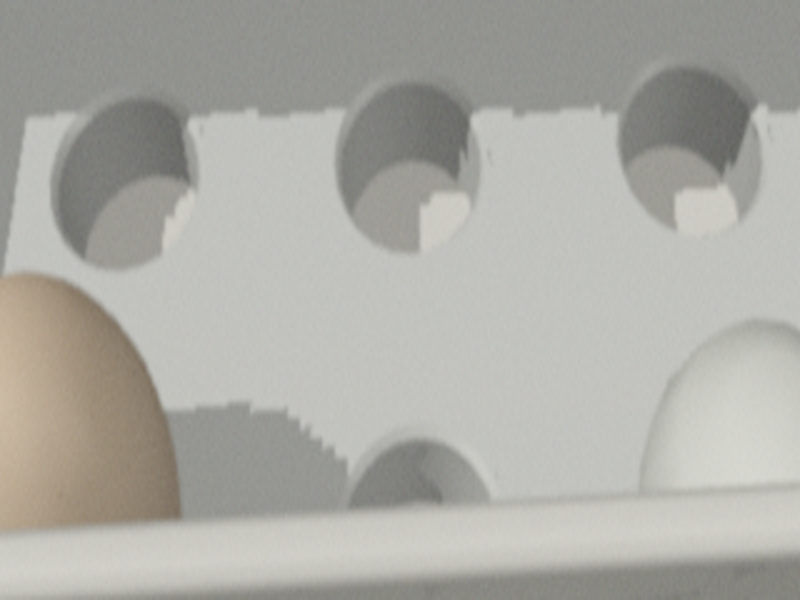

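View pics/t5z.png

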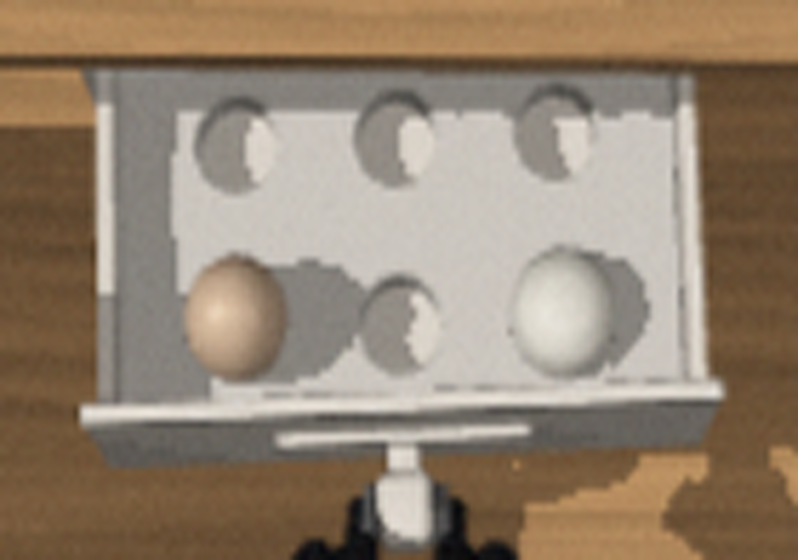

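Run:
```python
from h import *
np.set_printoptions(precision=4,suppress=True)
w=np.load('c_wrist5.npy',allow_pickle=True).item();T=vision.get_calibration('top')
W=lambda x,y:(110+x/2.5,20+y/4)
U=lambda x,y:(205+x/5.7,165+y/7)
for n,a,b in [('L',(125,179),(235,145)),('M',(408,164),(395,138)),('R',(690,148),(555,132))]:
    print(n,plane(w,*W(*a),.134),plane(T,*U(*b),.134),tri(w,W(*a),T,U(*b)))
print('fm',plane(T,*U(401,326),.134))
u=np.array([.9993,.0378]);p=np.array([.671,.0693])-.1305*u
for k in (0,-.072): print('geom', p+.115*u+k*np.array([-.0378,.9993]))
print('wr cam face? ')
```

```text
L [0.6495 0.142  0.134 ] [0.6477 0.1426 0.134 ] (array([0.6477, 0.1419, 0.1354]), np.float64(0.0014638921454205262))
M [0.652  0.0703 0.134 ] [0.6509 0.0705 0.134 ] (array([0.6505, 0.0704, 0.1354]), np.float64(0.00023348355375819098))
R [ 0.6546 -0.0013  0.134 ] [ 0.6537 -0.0017  0.134 ] (array([ 0.6536, -0.0013,  0.1348]), np.float64(0.0007260794930415637))
fm [0.5804 0.0671 0.134 ]
geom [0.6555 0.0687]
geom [ 0.6582 -0.0032]
wr cam face?
```

jog_arm(
  series=[
    [0,0,0,0],
    [0,0,0,0],
    [0,0,0,0],
    [0,0,-0.004,0],
    [0,0,-0.015,0],
    [0,0,-0.02,0],
    [0,0,-0.02,0],
    [0,0.005,-0.02,0],
  ],
  grip=0.06,
  grip_force=20,
)

```text
time: 16.55
eef_pos: [0.4583, 0.0594, 0.2081]
tcp_rot: [0.946, -0.003, 0.323, -0.007]
contact_force: [1.2, -0.4, 0.3]
opening: 0.704
```

```bash
python3 st.py
```

```text
16.55 q [-0.1434 -0.5343  2.4727  0.1862  0.5591  1.309 ] p [0.4583 0.0594 0.2081] F [ 1.1616 -0.4232  0.3321] op 0.7037281111608731
[[ 0.7911 -0.0016  0.6116]
 [-0.0105 -0.9999  0.0109]
 [ 0.6115 -0.015  -0.7911]]
```

jog_arm(
  series=[
    [0.01,0.02,0.006,0],
    [0.01,0.03,0.006,0],
    [0.004,0.04,0.002,0],
    [0,0.04,0,0],
    [0,0.04,0,0],
    [-0.002,0.04,-0.002,0],
    [-0.006,0.04,-0.002,0],
    [-0.006,0.03,-0.002,0],
  ],
)

```text
time: 17.22
eef_pos: [0.4741, -0.2262, 0.2225]
tcp_rot: [0.94, 0.005, 0.34, -0.004]
contact_force: [0.9, -0.9, 0.3]
opening: 0.706
```

```bash
python3 st.py
```

```text
17.2167 q [-0.8765 -0.297   2.2992  0.7537  0.816   0.2421] p [ 0.4741 -0.2262  0.2225] F [ 0.9456 -0.9107  0.2829] op 0.7057229351091115
[[ 0.769   0.0127  0.6392]
 [ 0.0071 -0.9999  0.0113]
 [ 0.6393 -0.0042 -0.769 ]]
```

Run:
```python
from h import *
c,im=snap('wrist','w6'); np.save('c_w6.npy',c,allow_pickle=True)
```

```text
(no output)
```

View pics/w6.png

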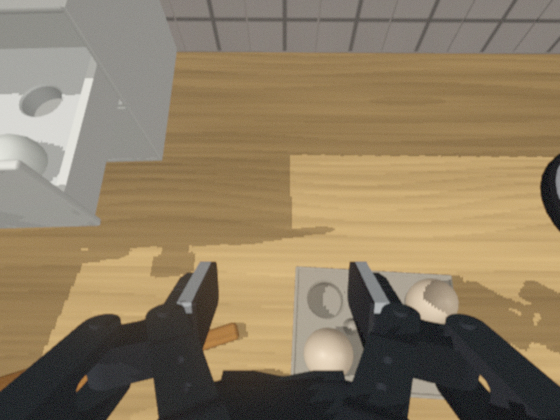

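Run:
```python
from h import *
np.set_printoptions(precision=4,suppress=True)
b=cv2.imread('pics/w6.png'); cv2.imwrite('pics/w6z.png',cv2.resize(b[250:400,280:480],None,fx=4,fy=4,interpolation=cv2.INTER_CUBIC))
```

```text
(no output)
```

View pics/w6z.png

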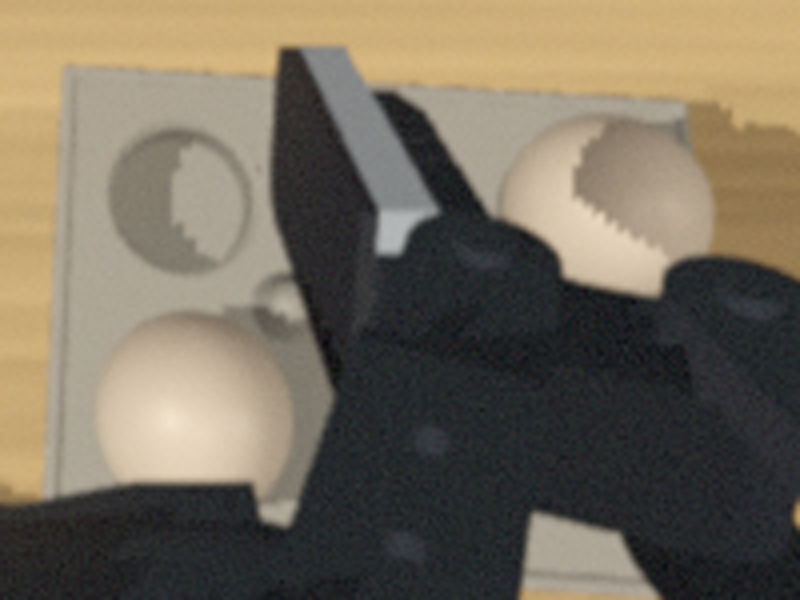

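Run:
```python
from h import *
np.set_printoptions(precision=4,suppress=True)
c=np.load('c_w6.npy',allow_pickle=True).item()
W=lambda x,y:(280+x/4,250+y/4)
fl=plane(c,*W(65,67),.021);fr=plane(c,*W(687,102),.021);pk=plane(c,*W(180,200),.021)
print(fl,fr,np.linalg.norm(fl-fr),pk)
y=(fl-fr)[:2]/np.linalg.norm(fl-fr); x=np.array([y[1],-y[0]]); print('yaw',np.arctan2(x[1],x[0]))
o=(fl+fr)[:2]/2-.055*x; print('o',o)
o2=pk[:2]-.026*x-.05*y; print('o from pocket',o2)
for O in (o,o2): print('B',O-.026*x+.05*y,'A',O+.026*x-.05*y)
T=vision.get_calibration('top');S=vision.get_calibration('scene')
# carton centre from empty pockets in first top image zoom (crop 360,180 x5) & scene (370,170 x5)
U=lambda x,y:(360+x/5,180+y/5); V=lambda x,y:(370+x/5,170+y/5)
print('top pockets',plane(T,*U(188,355),.021),plane(T,*U(279,359),.021),plane(T,*U(371,460),.021))
print('scene pockets',plane(S,*V(229,222),.021),plane(S,*V(330,200),.021),plane(S,*V(467,280),.021))
print('eggs top',plane(T,*U(384,360),.041),plane(T,*U(199,447),.041)); print('eggs scene',plane(S,*V(446,162),.041),plane(S,*V(276,313),.041))
```

```text
[ 0.5317 -0.2385  0.021 ] [ 0.524  -0.4032  0.021 ] 0.16492435942944214 [ 0.4971 -0.268   0.021 ]
yaw -0.046686263075924724
o [ 0.4729 -0.3183]
o from pocket [ 0.4688 -0.3167]
B [ 0.4493 -0.2671] A [ 0.4965 -0.3694]
B [ 0.4452 -0.2656] A [ 0.4925 -0.3679]
top pockets [ 0.4958 -0.2686  0.021 ] [ 0.494  -0.3185  0.021 ] [ 0.4392 -0.3656  0.021 ]
scene pockets [ 0.4947 -0.2704  0.021 ] [ 0.4921 -0.3203  0.021 ] [ 0.4378 -0.3677  0.021 ]
eggs top [ 0.4916 -0.369   0.041 ] [ 0.4439 -0.267   0.041 ]
eggs scene [ 0.4903 -0.3713  0.041 ] [ 0.4429 -0.2683  0.041 ]
```

jog_arm(
  series=[
    [-0.012,0.006,0.007,0],
    [-0.012,0.006,0.007,0],
    [-0.012,0.006,0.007,0],
    [-0.012,0.006,0.007,0],
    [-0.012,0.006,0.007,0],
    [-0.012,0.005,0.007,0],
    [-0.01,0.002,0.005,0],
    [-0.005,0,0.003,0],
  ],
  grip=0.068,
)

```text
time: 17.93
eef_pos: [0.438, -0.2777, 0.1333]
tcp_rot: [0.939, -0.001, 0.344, 0.005]
contact_force: [-0.0, 0.7, -0.4]
opening: 0.792
```

```bash
python3 st.py
```

```text
17.9333 q [-1.0277 -0.1358  2.3595  0.9438  0.7436 -0.1206] p [ 0.438  -0.2777  0.1333] F [-0.0499  0.7487 -0.4367] op 0.7922767038117522
[[ 0.7627 -0.0051  0.6468]
 [ 0.0023 -0.9999 -0.0107]
 [ 0.6468  0.0097 -0.7626]]
```

jog_arm(
  series=[
    [-0.004,-0.005,0.006,0],
    [-0.004,-0.005,0.006,0],
    [-0.005,-0.001,0.006,0],
    [-0.005,0,0.006,0],
    [-0.005,0,0.006,0],
    [-0.004,0,0.005,0],
    [-0.001,0,0.001,0],
    [0,0,0,0],
  ],
)

```text
time: 18.6
eef_pos: [0.4422, -0.2621, 0.0863]
tcp_rot: [0.938, 0.001, 0.346, 0.005]
contact_force: [0.1, -0.4, 0.1]
opening: 0.794
```

```bash
python3 st.py
python3 - <<'E'
from h import *
c,im=snap('wrist','w7'); np.save('c_w7.npy',c,allow_pickle=True); snap('scene','s7')
E
```

```text
18.6 q [-0.9983 -0.0462  2.3919  1.0752  0.6614 -0.2686] p [ 0.4422 -0.2621  0.0863] F [ 0.119  -0.4091  0.0739] op 0.7943124819316998
[[ 0.7609 -0.0016  0.6489]
 [ 0.006  -0.9999 -0.0094]
 [ 0.6489  0.0111 -0.7608]]
```

View pics/w7.png

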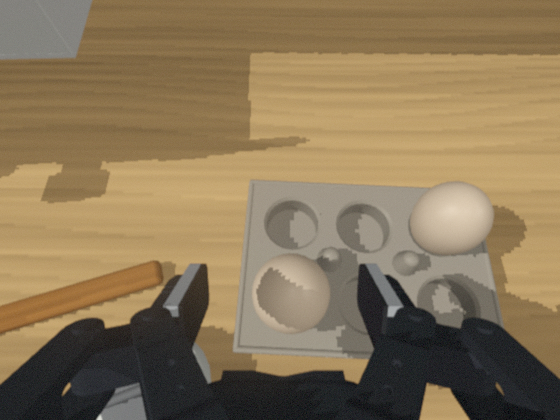

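View pics/s7.png

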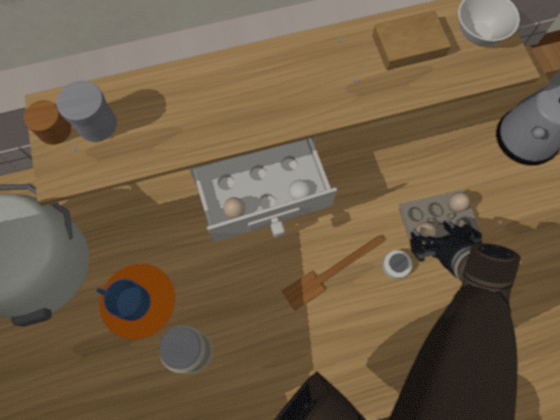

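jog_arm(
  series=[
    [-0.003,0.002,0.003,0],
    [-0.004,0.002,0.005,0],
    [-0.005,0.001,0.006,0],
    [-0.005,0,0.006,0],
    [-0.005,0,0.006,0],
    [-0.004,0,0.005,0],
    [-0.002,0,0.003,0],
    [0,0,0.001,0],
  ],
)

```text
time: 19.37
eef_pos: [0.4461, -0.2724, 0.0444]
tcp_rot: [0.937, 0.003, 0.349, 0.011]
contact_force: [-0.2, 1.0, -0.2]
opening: 0.793
```

```bash
python3 st.py
python3 - <<'E'
from h import *
c,im=snap('wrist','w8')
E
```

```text
19.3667 q [-1.0037  0.0829  2.3757  1.2287  0.6123 -0.4641] p [ 0.4461 -0.2724  0.0444] F [-0.1546  0.9598 -0.2181] op 0.7930649811586917
[[ 0.7567 -0.0025  0.6538]
 [ 0.0127 -0.9997 -0.0186]
 [ 0.6536  0.0224 -0.7565]]
```

View pics/w8.png

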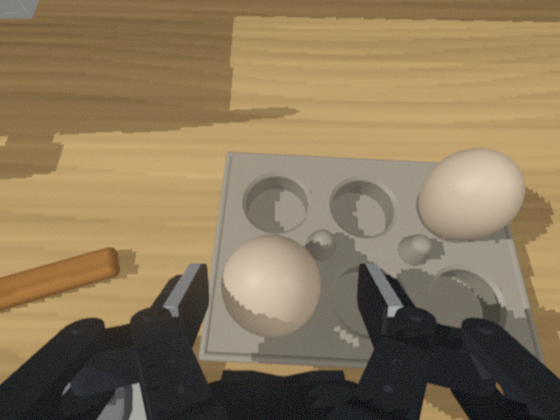

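jog_arm(
  series=[
    [-0.002,-0.002,0.0005,0],
    [-0.001,-0.002,0.0005,0],
    [0,0,0,0],
    [0,0,0,0],
    [0,0,0,0],
    [0,0,0,0],
    [0,0,0,0],
    [0,0,0,0],
  ],
  grip=0.056,
)

```text
time: 20.08
eef_pos: [0.4454, -0.2692, 0.0437]
tcp_rot: [0.937, 0.004, 0.35, 0.013]
contact_force: [-0.3, 0.1, 0.3]
opening: 0.653
```

```bash
python3 st.py
python3 - <<'E'
from h import *
c,im=snap('wrist','w9')
E
```

```text
20.0833 q [-1.0009  0.0786  2.3838  1.2412  0.6083 -0.4769] p [ 0.4454 -0.2692  0.0437] F [-0.2713  0.1055  0.3074] op 0.6528105499243814
[[ 0.755  -0.0022  0.6557]
 [ 0.0154 -0.9997 -0.0211]
 [ 0.6556  0.026  -0.7547]]
```

View pics/w9.png

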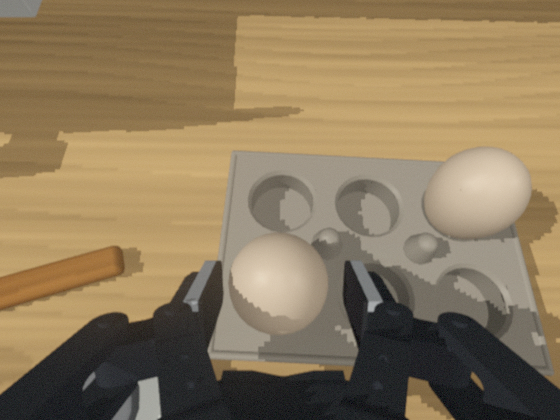

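jog_arm(
  series=[
    [-0.001,-0.001,0.001,0],
    [0,0,0,0],
    [0,0,0,0],
    [0,0,0,0],
    [0,0,0,0],
    [0,0,0,0],
    [0,0,0,0],
    [0,0,0,0],
  ],
  grip=0.035,
  grip_force=20,
)

```text
time: 20.8
eef_pos: [0.4455, -0.2669, 0.0423]
tcp_rot: [0.936, 0.004, 0.351, 0.011]
contact_force: [-1.8, 1.2, 1.3]
opening: 0.515
```

```bash
python3 st.py
```

```text
20.8 q [-0.9993  0.0808  2.3861  1.2476  0.6099 -0.4834] p [ 0.4455 -0.2669  0.0423] F [-1.8111  1.1515  1.2684] op 0.5147935710813091
[[ 0.7539  0.0001  0.657 ]
 [ 0.0154 -0.9997 -0.0174]
 [ 0.6568  0.0232 -0.7537]]
```

jog_arm(
  series=[
    [0.003,0,-0.0035,0],
    [0.006,0,-0.007,0],
    [0.009,0,-0.0105,0],
    [0.012,0,-0.014,0],
    [0.014,0,-0.016,0],
    [0.016,0,-0.018,0],
    [0.018,0,-0.018,0],
    [0.018,0,-0.016,0],
  ],
)

```text
time: 21.47
eef_pos: [0.4462, -0.261, 0.1801]
tcp_rot: [0.939, -0.0, 0.343, 0.007]
contact_force: [0.3, -0.4, 0.5]
opening: 0.508
```

```bash
python3 st.py
```

```text
21.4667 q [-0.9836 -0.2426  2.345   0.8415  0.7879  0.05  ] p [ 0.4462 -0.261   0.1801] F [ 0.3145 -0.417   0.5184] op 0.5079419920181997
[[ 0.7648 -0.0056  0.6442]
 [ 0.0045 -0.9999 -0.014 ]
 [ 0.6442  0.0136 -0.7647]]
```

jog_arm(
  series=[
    [0.015,-0.015,-0.002,0],
    [0.015,-0.02,-0.002,0],
    [0.015,-0.024,-0.002,0],
    [0.015,-0.026,-0.002,0],
    [0.014,-0.027,0,0],
    [0.013,-0.027,0.001,0],
    [0.011,-0.026,0.002,0],
    [0.009,-0.022,0.003,0],
  ],
)

```text
time: 22.13
eef_pos: [0.5319, -0.0744, 0.2613]
tcp_rot: [0.937, -0.006, 0.349, 0.018]
contact_force: [-0.3, -1.0, -1.8]
opening: 0.515
```

```bash
python3 st.py
```

```text
22.1333 q [-0.4395 -0.3813  2.292   0.4463  0.5997  0.8547] p [ 0.5319 -0.0744  0.2613] F [-0.3222 -1.0424 -1.8144] op 0.5152795834919218
[[ 0.7558 -0.0237  0.6544]
 [ 0.002  -0.9993 -0.0385]
 [ 0.6548  0.0304 -0.7552]]
```

jog_arm(
  series=[
    [0.006,-0.014,0.005,0],
    [0.008,-0.015,0.008,0],
    [0.008,-0.013,0.008,0],
    [0.006,-0.011,0.01,0],
    [0.002,-0.009,0.012,0],
    [-0.002,-0.006,0.013,0],
    [-0.003,-0.003,0.011,0],
    [-0.002,0,0.006,0],
  ],
)

```text
time: 22.8
eef_pos: [0.6024, 0.0043, 0.2233]
tcp_rot: [0.935, -0.002, 0.354, 0.018]
contact_force: [0.1, -0.2, -0.6]
opening: 0.51
```

```bash
python3 st.py
```

```text
22.8 q [-0.2002 -0.1557  2.1936  0.2544  0.3958  1.1753] p [0.6024 0.0043 0.2233] F [ 0.0711 -0.243  -0.5745] op 0.5102047118720937
[[ 0.7493 -0.0161  0.662 ]
 [ 0.0098 -0.9993 -0.0353]
 [ 0.6621  0.0329 -0.7487]]
```

Run:
```python
from ik import *
np.set_printoptions(precision=3,suppress=True)
s=monitor.get_state(); R=Rn.from_quat(s['tcp_rot'])
for p in [[.654,-.0015,.17],[.654,-.0015,.155]]: print(ik(np.array(p),R,s['qpos']))
c,im=snap('wrist','w10'); snap('scene','s10')
```

```text
(array([-0.191,  0.047,  2.11 ,  0.336,  0.278,  1.094]), np.float64(1.868445632588478e-10))
(array([-0.191,  0.072,  2.118,  0.377,  0.249,  1.052]), np.float64(1.000727113926683e-07))
```

View pics/w10.png

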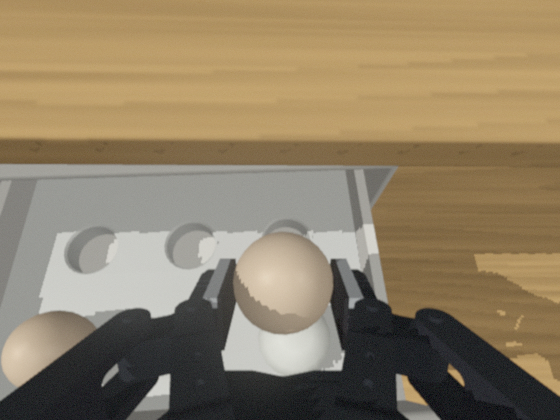

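View pics/s10.png

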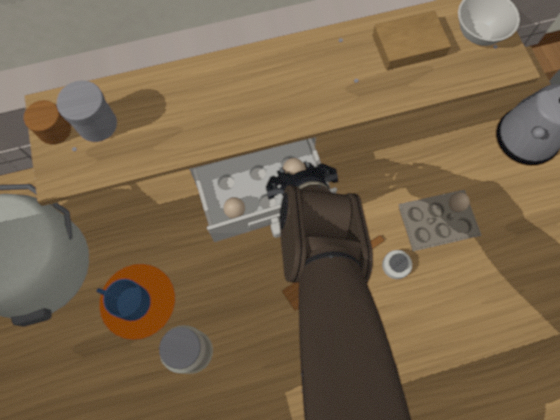

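jog_arm(
  series=[
    [0.0005,0.0005,0.007,0],
    [0.0005,0.0005,0.01,0],
    [0.0005,0.0005,0.012,0],
    [0.0005,0.0005,0.012,0],
    [0.0005,0.0005,0.012,0],
    [0.001,0.0005,0.01,0],
    [0.001,0,0.006,0],
    [0,0,0.003,0],
  ],
)

```text
time: 23.57
eef_pos: [0.6573, -0.0071, 0.176]
tcp_rot: [0.933, -0.005, 0.358, 0.021]
contact_force: [0.1, -0.5, -0.7]
opening: 0.508
```

```bash
python3 st.py
```

```text
23.5667 q [-0.1981  0.0437  2.105   0.3357  0.2781  1.0941] p [ 0.6573 -0.0071  0.176 ] F [ 0.1429 -0.4732 -0.7001] op 0.507880539974426
[[ 0.7432 -0.024   0.6687]
 [ 0.0056 -0.9991 -0.042 ]
 [ 0.6691  0.035  -0.7424]]
```

Run:
```python
from ik import *
np.set_printoptions(precision=4,suppress=True)
s=monitor.get_state(); R=Rn.from_quat(s['tcp_rot'])
for p in [[.655,-.0015,.1655],[.655,-.0015,.1555]]:
  for r in (0,-.5,-1.5,-2.5):
    q,e=ik(np.array(p),Rn.from_euler('y',np.radians(-r))*R,s['qpos']); print(p[2],r,q,round(e,4))
```

```text
0.1655 0 [-0.1877  0.0557  2.1147  0.3378  0.2546  1.0979] 0.0
0.1655 -0.5 [-0.1871  0.057   2.1105  0.3177  0.2652  1.1177] 0.0
0.1655 -1.5 [-0.1859  0.0596  2.1018  0.282   0.2865  1.1526] 0.0
0.1655 -2.5 [-0.1847  0.0625  2.093   0.2515  0.308   1.1825] 0.0
0.1555 0 [-0.1883  0.0723  2.1178  0.3661  0.24    1.0683] 0.0032
0.1555 -0.5 [-0.1871  0.0731  2.1151  0.3435  0.2455  1.0909] 0.0
0.1555 -1.5 [-0.1859  0.0755  2.1065  0.3031  0.2667  1.1308] 0.0
0.1555 -2.5 [-0.1847  0.0782  2.0979  0.2687  0.2882  1.1645] 0.0
```

jog_arm(
  series=[
    [-0.001,-0.001,0.001,0],
    [-0.002,-0.002,0.0015,0],
    [-0.002,-0.001,0.0015,0],
    [-0.002,-0.001,0.0015,0],
    [-0.001,0,0.001,0],
    [-0.001,0,0.001,0],
    [0,0,0,0],
    [0,0,0,0],
  ],
)

```text
time: 24.23
eef_pos: [0.6553, -0.0024, 0.1648]
tcp_rot: [0.933, -0.005, 0.359, 0.021]
contact_force: [-0.3, 0.7, -1.3]
opening: 0.508
```

```bash
python3 st.py
python3 - <<'E'
from h import *
c,im=snap('wrist','w11'); snap('top','t11')
b=cv2.imread('pics/t11.png'); cv2.imwrite('pics/t11z.png',cv2.resize(b[160:250,205:345],None,fx=5.7,fy=6.5,interpolation=cv2.INTER_CUBIC))
E
```

```text
24.2333 q [-0.1892  0.0568  2.1162  0.3464  0.2504  1.0885] p [ 0.6553 -0.0024  0.1648] F [-0.3249  0.6988 -1.3028] op 0.5075832188347982
[[ 0.7417 -0.0246  0.6703]
 [ 0.0054 -0.9991 -0.0427]
 [ 0.6707  0.0353 -0.7409]]
```

View pics/t11z.png

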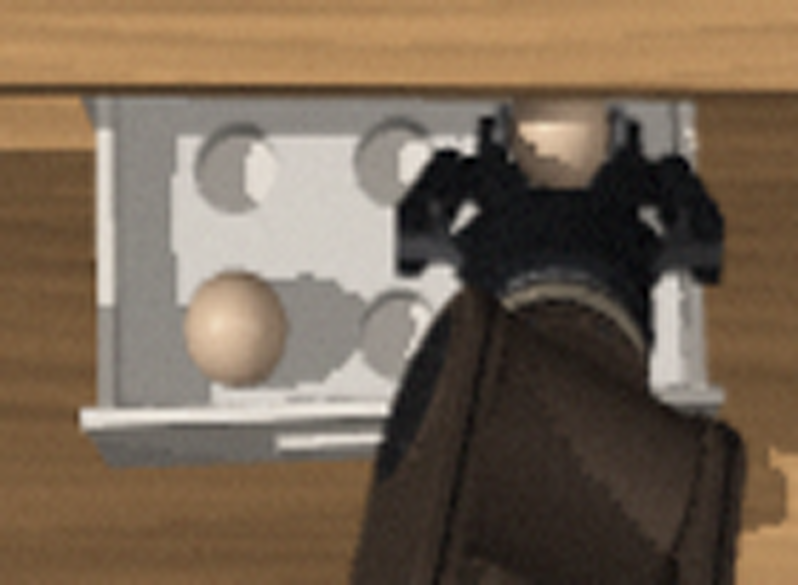

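View pics/w11.png

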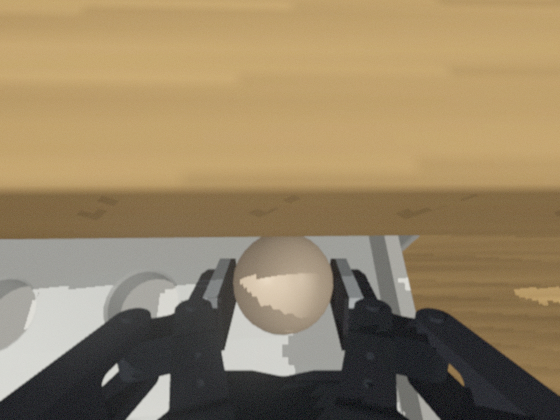

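jog_arm(
  series=[
    [-0.0008,-0.0005,0.0009,0],
    [-0.0008,-0.0005,0.0009,0],
    [-0.0008,0,0.0009,0],
    [-0.0008,0,0.0009,0],
    [-0.0008,0,0.0009,0],
    [-0.0008,0,0.0009,0],
    [-0.0006,0,0.0007,0],
    [-0.0004,0,0.0005,0],
  ],
)

```text
time: 25.0
eef_pos: [0.6564, -0.0021, 0.1581]
tcp_rot: [0.933, -0.005, 0.36, 0.02]
contact_force: [-1.6, 0.5, 0.4]
opening: 0.51
```

```bash
python3 st.py
```

```text
25.0 q [-0.1887  0.07    2.1169  0.369   0.2372  1.0658] p [ 0.6564 -0.0021  0.1581] F [-1.608   0.5286  0.3502] op 0.5097658370163153
[[ 0.7413 -0.024   0.6707]
 [ 0.0055 -0.9991 -0.0418]
 [ 0.6711  0.0346 -0.7405]]
```

jog_arm(
  series=[
    [-0.001,0,0.0003,0],
    [-0.001,0,0.0003,0],
    [-0.001,0,0.0004,0],
    [-0.0006,0,0.0005,0],
    [-0.0005,0,0.0005,0],
    [0,0,0,0],
    [0,0,0,0],
    [0,0,0,0],
  ],
)

```text
time: 25.67
eef_pos: [0.6554, -0.0026, 0.1569]
tcp_rot: [0.933, -0.004, 0.359, 0.02]
contact_force: [-0.1, 0.9, 0.7]
opening: 0.51
```

```bash
python3 st.py
```

```text
25.6667 q [-0.191   0.0698  2.1194  0.3838  0.2376  1.0492] p [ 0.6554 -0.0026  0.1569] F [-0.1362  0.8852  0.6561] op 0.5098899846613316
[[ 0.742  -0.0224  0.6701]
 [ 0.0057 -0.9992 -0.0398]
 [ 0.6704  0.0334 -0.7412]]
```

jog_arm(
  series=[
    [-0.001,0,0.001,0],
    [-0.001,0,0.001,0],
    [-0.001,0,0.001,0],
    [-0.0005,0,0.0005,0],
    [0,0,0,0],
    [0,0,0,0],
    [0,0,0,0],
    [0,0,0,0],
  ],
)

```text
time: 26.33
eef_pos: [0.6567, -0.0027, 0.1567]
tcp_rot: [0.933, -0.004, 0.36, 0.018]
contact_force: [-1.4, 1.3, 2.9]
opening: 0.512
```

```bash
python3 st.py;  python3 - <<'E'
from h import *
c,im=snap('scene','s12'); print(monitor.get_state()['contact_force'])
cv2.imwrite('pics/s12z.png',cv2.resize(im[130:240,180:360,::-1],None,fx=4.4,fy=5.4,interpolation=cv2.INTER_CUBIC))
E
```

```text
26.3333 q [-0.1922  0.0727  2.1171  0.4001  0.2377  1.032 ] p [ 0.6567 -0.0027  0.1567] F [-1.3614  1.2841  2.8704] op 0.5117944744248991
[[ 0.7412 -0.0203  0.671 ]
 [ 0.0062 -0.9993 -0.0371]
 [ 0.6713  0.0317 -0.7405]]
[-1.68028567  2.4587125   2.67077875]
```

View pics/s12z.png

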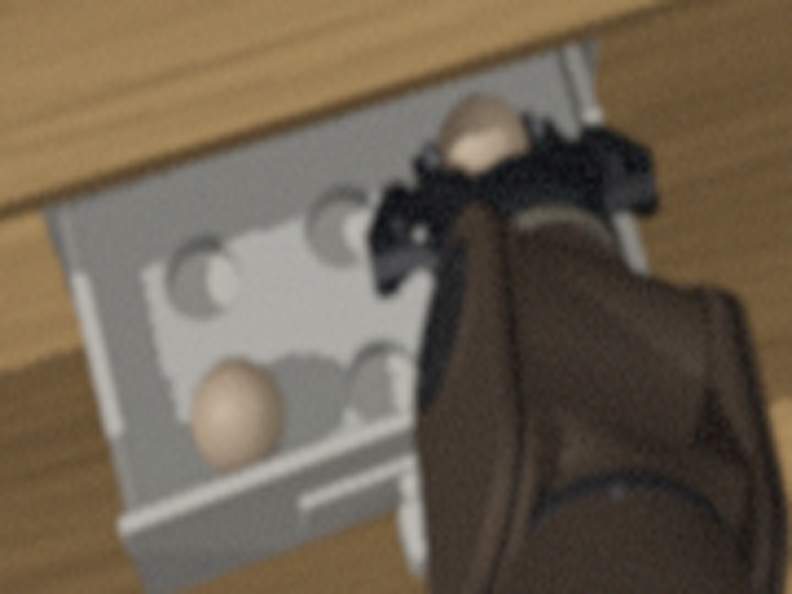

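jog_arm(
  series=[
    [-0.0008,0,-0.0006,0],
    [-0.0004,0,-0.0003,0],
    [0,0,0,0],
    [0,0,0,0],
    [0,0,0,0],
    [0,0,0,0],
    [0,0,0,0],
    [0,0,0,0],
  ],
)

```text
time: 27.05
eef_pos: [0.6557, -0.0028, 0.1568]
tcp_rot: [0.933, -0.004, 0.36, 0.019]
contact_force: [0.8, 3.2, 2.4]
opening: 0.507
```

```bash
python3 st.py
```

```text
27.05 q [-0.1927  0.0702  2.12    0.4029  0.2365  1.0291] p [ 0.6557 -0.0028  0.1568] F [0.759  3.2239 2.4054] op 0.5068344062137744
[[ 0.7405 -0.0207  0.6717]
 [ 0.0061 -0.9993 -0.0375]
 [ 0.672   0.0318 -0.7399]]
```

jog_arm(
  series=[
    [0,-0.001,0,0],
    [0,0,0,0],
    [0,0,0,0],
    [0,0,0,0],
    [0,0,0,0],
    [0,0,0,0],
    [0,0,0,0],
    [0,0,0,0],
  ],
  grip=0.058,
)

```text
time: 27.72
eef_pos: [0.6531, -0.0032, 0.1528]
tcp_rot: [0.934, -0.004, 0.357, 0.019]
contact_force: [-0.1, 0.4, 1.4]
opening: 0.676
```

```bash
python3 st.py;  python3 - <<'E'
from h import *
c,im=snap('wrist','w13'); snap('scene','s13')
E
```

```text
27.7167 q [-0.1934  0.0722  2.1241  0.3948  0.2369  1.0365] p [ 0.6531 -0.0032  0.1528] F [-0.0672  0.4402  1.3633] op 0.6762368738050551
[[ 0.7455 -0.0219  0.6662]
 [ 0.0051 -0.9992 -0.0385]
 [ 0.6665  0.032  -0.7448]]
```

View pics/w13.png

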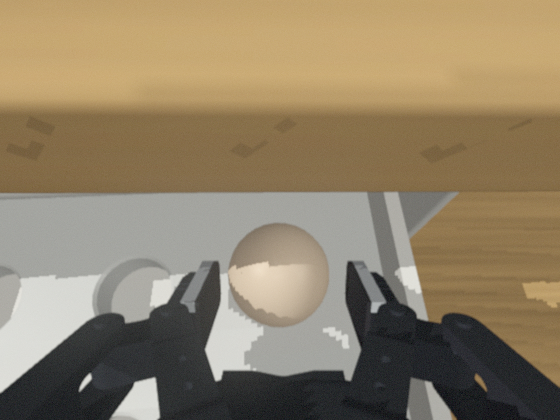

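jog_arm(
  series=[
    [0,-0.001,-0.004,0],
    [0,0,-0.008,0],
    [0,0,-0.014,0],
    [0.002,0,-0.02,0],
    [0.003,0,-0.022,0],
    [0.003,0,-0.022,0],
    [0.003,0,-0.022,0],
    [0.003,0,-0.02,0],
  ],
)

```text
time: 28.48
eef_pos: [0.5693, 0.0038, 0.2611]
tcp_rot: [0.936, -0.005, 0.352, 0.019]
contact_force: [0.7, 0.1, -0.0]
opening: 0.677
```

```bash
python3 st.py;  python3 - <<'E'
from h import *
c,im=snap('scene','s14'); 
cv2.imwrite('pics/s14z.png',cv2.resize(im[130:240,180:360,::-1],None,fx=4.4,fy=5.4,interpolation=cv2.INTER_CUBIC))
c,im=snap('wrist','w14')
E
```

```text
28.4833 q [-0.2158 -0.2908  2.2283  0.2181  0.4998  1.212 ] p [0.5693 0.0038 0.2611] F [ 0.7493  0.0576 -0.0379] op 0.677098729555281
[[ 0.7521 -0.0222  0.6587]
 [ 0.004  -0.9993 -0.0382]
 [ 0.659   0.0314 -0.7514]]
```

View pics/w14.png

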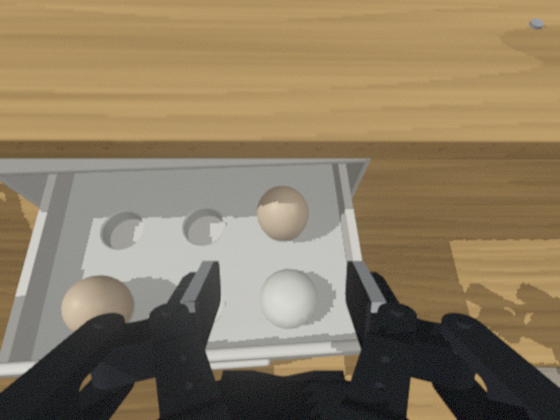

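View pics/s14z.png

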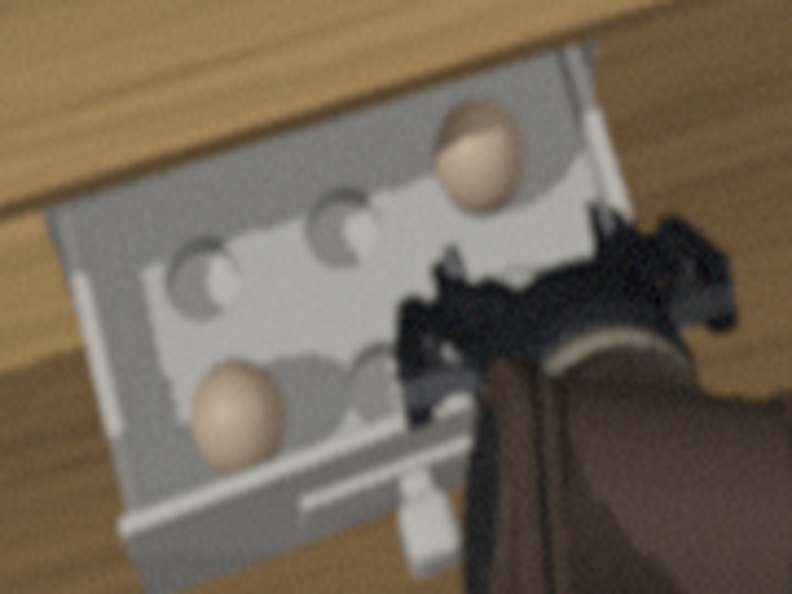

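jog_arm(
  series=[
    [-0.016,0.008,-0.013,0],
    [-0.022,0.01,-0.017,0],
    [-0.022,0.01,-0.017,0],
    [-0.022,0.008,-0.015,0],
    [-0.02,0.004,-0.011,0],
    [-0.018,0,-0.01,0],
    [-0.018,0,-0.01,0],
    [-0.018,0,-0.01,0],
  ],
)

```text
time: 29.25
eef_pos: [0.4255, -0.0398, 0.2736]
tcp_rot: [0.94, -0.003, 0.342, 0.019]
contact_force: [0.3, 0.6, -0.0]
opening: 0.682
```

```bash
python3 st.py
```

```text
29.25 q [-0.4891 -0.7707  2.4845  0.3783  0.8128  0.9126] p [ 0.4255 -0.0398  0.2736] F [ 0.26    0.6236 -0.0289] op 0.6823627422299332
[[ 0.7667 -0.0178  0.6417]
 [ 0.0083 -0.9993 -0.0377]
 [ 0.6419  0.0343 -0.766 ]]
```

jog_arm(
  series=[
    [-0.022,0.004,-0.005,0],
    [-0.022,0.004,-0.005,0],
    [-0.022,0.004,-0.005,0],
    [-0.022,0.004,-0.005,0],
    [-0.022,0.004,-0.005,0],
    [-0.022,0.004,-0.005,0],
    [-0.022,0.004,-0.005,0],
    [0,0.004,0,0],
  ],
)

```text
time: 29.92
eef_pos: [0.3714, -0.0952, 0.2881]
tcp_rot: [0.954, -0.001, 0.3, 0.011]
contact_force: [-0.1, -0.1, 0.1]
opening: 0.678
```

```bash
python3 st.py
```

```text
29.9167 q [-0.778  -0.878   2.4823  0.4469  1.1041  0.6799] p [ 0.3714 -0.0952  0.2881] F [-0.1155 -0.0698  0.0556] op 0.6775266100034426
[[ 0.8202 -0.0086  0.572 ]
 [ 0.0047 -0.9998 -0.0217]
 [ 0.572   0.0205 -0.82  ]]
```

jog_arm(
  series=[
    [0,0.015,0.012,0],
    [0,0.025,0.02,0],
    [0,0.03,0.021,0],
    [0,0.03,0.021,0],
    [0,0.03,0.021,0],
    [0,0.03,0.021,0],
    [0,0.027,0.021,0],
    [0,0.02,0.016,0],
  ],
  grip=0.066,
)

```text
time: 30.58
eef_pos: [0.4624, -0.3161, 0.1624]
tcp_rot: [0.953, -0.003, 0.303, 0.016]
contact_force: [0.4, -0.7, 0.8]
opening: 0.773
```

```bash
python3 st.py
```

```text
30.5833 q [-0.9868 -0.08    2.2184  0.7467  0.7526  0.0953] p [ 0.4624 -0.3161  0.1624] F [ 0.3894 -0.6803  0.8284] op 0.7729795377283765
[[ 0.8159 -0.0147  0.578 ]
 [ 0.005  -0.9995 -0.0325]
 [ 0.5782  0.0294 -0.8154]]
```

jog_arm(
  series=[
    [-0.003,0.01,0.011,0],
    [-0.004,0.01,0.012,0],
    [-0.004,0.008,0.012,0],
    [-0.004,0.006,0.012,0],
    [-0.003,0.004,0.011,0],
    [-0.003,0.003,0.009,0],
    [-0.002,0.001,0.004,0],
    [0,0,0.001,0],
  ],
)

```text
time: 31.25
eef_pos: [0.485, -0.3638, 0.0703]
tcp_rot: [0.955, -0.009, 0.295, 0.011]
contact_force: [-0.7, 0.0, 0.3]
opening: 0.772
```

```bash
python3 st.py
python3 - <<'E'
from h import *
c,im=snap('wrist','w15'); np.save('c_w15.npy',c,allow_pickle=True)
E
```

```text
31.25 q [-0.998   0.1994  2.1269  0.8852  0.6352 -0.0918] p [ 0.485  -0.3638  0.0703] F [-0.6895  0.0341  0.2881] op 0.7721859115746728
[[ 0.8255 -0.0246  0.5639]
 [-0.0113 -0.9996 -0.0271]
 [ 0.5644  0.016  -0.8254]]
```

View pics/w15.png

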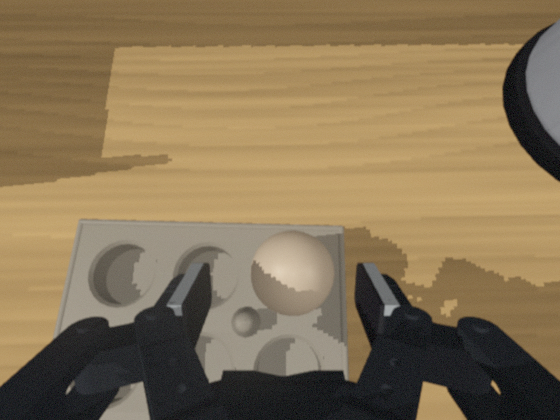

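jog_arm(
  series=[
    [-0.001,0.002,0.003,0],
    [-0.002,0.001,0.004,0],
    [-0.002,0.001,0.005,0],
    [-0.002,0,0.005,0],
    [-0.0015,0,0.004,0],
    [-0.0015,0,0.003,0],
    [-0.001,0,0.002,0],
    [0,0,0,0],
  ],
)

```text
time: 31.97
eef_pos: [0.4917, -0.3687, 0.042]
tcp_rot: [0.955, -0.009, 0.296, 0.013]
contact_force: [0.2, 0.5, -0.6]
opening: 0.775
```

```bash
python3 st.py
python3 - <<'E'
from h import *
c,im=snap('wrist','w16')
E
```

```text
31.9667 q [-0.9918  0.27    2.1106  0.9501  0.5964 -0.1666] p [ 0.4917 -0.3687  0.042 ] F [ 0.1841  0.4965 -0.585 ] op 0.7752684790415565
[[ 0.8246 -0.0243  0.5652]
 [-0.0093 -0.9995 -0.0295]
 [ 0.5657  0.0191 -0.8244]]
```

View pics/w16.png

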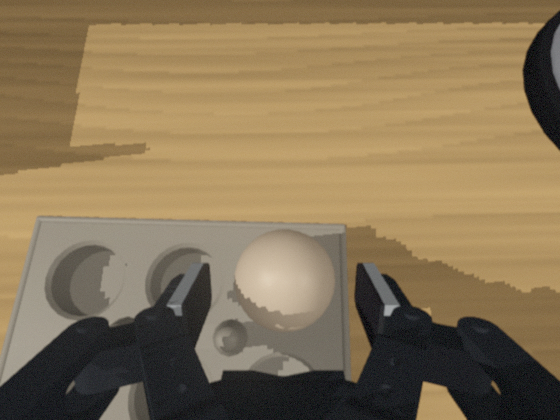

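jog_arm(
  series=[
    [0,0.0005,0,0],
    [0,0,0,0],
    [0,0,0,0],
    [0,0,0,0],
    [0,0,0,0],
    [0,0,0,0],
    [0,0,0,0],
    [0,0,0,0],
  ],
  grip=0.035,
  grip_force=20,
)

```text
time: 32.68
eef_pos: [0.4916, -0.3693, 0.0427]
tcp_rot: [0.955, -0.009, 0.296, 0.013]
contact_force: [-0.3, 0.3, -0.9]
opening: 0.509
```

```bash
python3 st.py
```

```text
32.6833 q [-0.9925  0.2692  2.1101  0.949   0.5971 -0.1663] p [ 0.4916 -0.3693  0.0427] F [-0.2856  0.2758 -0.8721] op 0.5088182296829429
[[ 0.8245 -0.0241  0.5654]
 [-0.0086 -0.9995 -0.0301]
 [ 0.5659  0.02   -0.8243]]
```

jog_arm(
  series=[
    [0.002,0,-0.003,0],
    [0.005,0,-0.007,0],
    [0.008,0,-0.012,0],
    [0.011,0,-0.016,0],
    [0.013,0,-0.019,0],
    [0.014,-0.003,-0.02,0],
    [0.014,-0.008,-0.02,0],
    [0.014,-0.014,-0.018,0],
  ],
)

```text
time: 33.35
eef_pos: [0.4909, -0.3396, 0.1819]
tcp_rot: [0.957, -0.012, 0.291, 0.008]
contact_force: [0.5, -0.8, 0.1]
opening: 0.509
```

```bash
python3 st.py
```

```text
33.35 q [-0.9583 -0.0145  2.1076  0.677   0.7849  0.2118] p [ 0.4909 -0.3396  0.1819] F [ 0.5267 -0.8382  0.1418] op 0.5086121095183458
[[ 0.8302 -0.0275  0.5568]
 [-0.0182 -0.9996 -0.0223]
 [ 0.5572  0.0084 -0.8304]]
```

jog_arm(
  series=[
    [0.012,-0.025,-0.008,0],
    [0.012,-0.032,-0.008,0],
    [0.012,-0.036,-0.008,0],
    [0.011,-0.036,-0.006,0],
    [0.008,-0.036,-0.002,0],
    [0.006,-0.036,0,0],
    [0.006,-0.036,0.002,0],
    [0.006,-0.034,0.002,0],
  ],
)

```text
time: 34.02
eef_pos: [0.5463, -0.066, 0.2586]
tcp_rot: [0.954, -0.017, 0.299, 0.016]
contact_force: [-0.6, -0.6, -1.2]
opening: 0.51
```

```bash
python3 st.py
```

```text
34.0167 q [-0.3823 -0.3014  2.2101  0.2866  0.6673  1.0499] p [ 0.5463 -0.066   0.2586] F [-0.5693 -0.6026 -1.1948] op 0.5098767385171274
[[ 0.8204 -0.0422  0.5702]
 [-0.023  -0.9989 -0.0407]
 [ 0.5713  0.0203 -0.8205]]
```

jog_arm(
  series=[
    [0.004,-0.03,0.004,0],
    [0.004,-0.026,0.005,0],
    [0.004,-0.022,0.006,0],
    [0.004,-0.018,0.008,0],
    [0.003,-0.013,0.01,0],
    [0.001,-0.009,0.01,0],
    [-0.001,-0.005,0.009,0],
    [-0.001,-0.002,0.006,0],
  ],
)

```text
time: 34.68
eef_pos: [0.5996, 0.0719, 0.2236]
tcp_rot: [0.953, -0.012, 0.303, 0.014]
contact_force: [-0.3, -0.3, -0.9]
opening: 0.506
```

```bash
python3 st.py
python3 - <<'E'
from h import *
c,im=snap('wrist','w17'); np.save('c_w17.npy',c,allow_pickle=True)
E
```

```text
34.6833 q [-0.0454 -0.1161  2.1266 -0.0152  0.5146  1.5621] p [0.5996 0.0719 0.2236] F [-0.2982 -0.2838 -0.9416] op 0.5059680300415005
[[ 0.816  -0.0319  0.5772]
 [-0.0152 -0.9993 -0.0338]
 [ 0.5779  0.0188 -0.8159]]
```

View pics/w17.png

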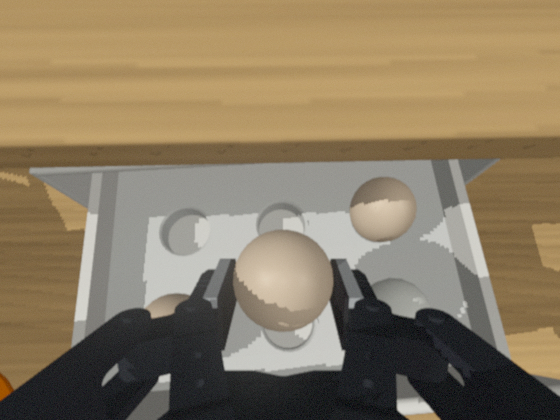

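jog_arm(
  series=[
    [0.001,0,0.007,0],
    [0.002,0,0.01,0],
    [0.002,0,0.012,0],
    [0.002,0,0.012,0],
    [0.002,0,0.012,0],
    [0.001,0,0.009,0],
    [0.001,0,0.006,0],
    [0,0,0.003,0],
  ],
)

```text
time: 35.4
eef_pos: [0.6519, 0.0626, 0.168]
tcp_rot: [0.953, -0.016, 0.302, 0.015]
contact_force: [-0.8, -0.2, 0.2]
opening: 0.508
```

```bash
python3 st.py
python3 - <<'E'
from h import *
c,im=snap('wrist','w18'); np.save('c_w18.npy',c,allow_pickle=True)
E
```

```text
35.4 q [-0.0565  0.0774  2.0489 -0.0167  0.4002  1.5621] p [0.6519 0.0626 0.168 ] F [-0.7951 -0.2257  0.1934] op 0.5082453672702486
[[ 0.8166 -0.0406  0.5758]
 [-0.0221 -0.999  -0.0391]
 [ 0.5768  0.0192 -0.8166]]
```

View pics/w18.png

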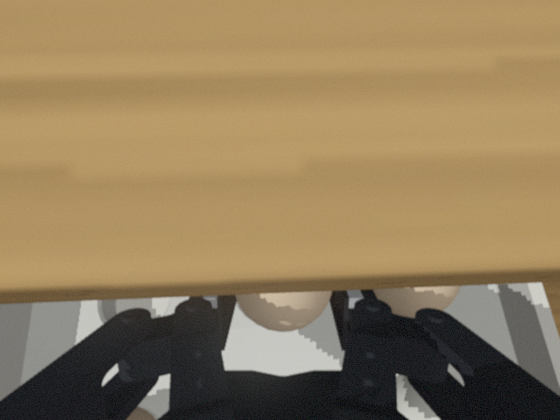

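jog_arm(
  series=[
    [0,-0.002,0,0],
    [0,-0.002,0,0],
    [-0.001,-0.002,0.001,0],
    [-0.001,-0.001,0.001,0],
    [-0.001,-0.0005,0.001,0],
    [-0.0005,0,0.001,0],
    [-0.0005,0,0.001,0],
    [0,0,0.0005,0],
  ],
)

```text
time: 36.12
eef_pos: [0.6517, 0.0712, 0.1623]
tcp_rot: [0.953, -0.016, 0.304, 0.015]
contact_force: [-0.0, -0.1, 0.1]
opening: 0.509
```

```bash
python3 st.py
```

```text
36.1167 q [-0.0399  0.0873  2.0508 -0.0417  0.3862  1.5985] p [0.6517 0.0712 0.1623] F [-0.0108 -0.0941  0.0585] op 0.5088921380550173
[[ 0.8152 -0.04    0.5779]
 [-0.0216 -0.999  -0.0388]
 [ 0.5788  0.0192 -0.8152]]
```

jog_arm(
  series=[
    [-0.0006,0,0.0009,0],
    [-0.0006,0,0.0009,0],
    [-0.0006,0,0.0009,0],
    [-0.0006,0,0.0009,0],
    [-0.0006,0,0.0008,0],
    [-0.0005,0,0.0007,0],
    [-0.0003,0,0.0004,0],
    [0,0,0,0],
  ],
)

```text
time: 36.78
eef_pos: [0.6529, 0.0705, 0.1565]
tcp_rot: [0.952, -0.016, 0.305, 0.016]
contact_force: [-1.3, 0.0, 0.7]
opening: 0.508
```

```bash
python3 st.py
```

```text
36.7833 q [-0.041   0.0977  2.0528 -0.0434  0.3707  1.5994] p [0.6529 0.0705 0.1565] F [-1.3361  0.0426  0.6584] op 0.5080483732493635
[[ 0.8134 -0.0405  0.5803]
 [-0.0215 -0.999  -0.0395]
 [ 0.5813  0.0196 -0.8134]]
```

jog_arm(
  series=[
    [-0.001,0,0,0],
    [-0.0007,0,0.0003,0],
    [-0.0006,0,0.0008,0],
    [-0.0004,0,0.0006,0],
    [-0.0004,0,0.0006,0],
    [0,0,0,0],
    [0,0,0,0],
    [0,0,0,0],
  ],
)

```text
time: 37.45
eef_pos: [0.6536, 0.0702, 0.1556]
tcp_rot: [0.951, -0.016, 0.308, 0.016]
contact_force: [-1.0, -0.4, 1.5]
opening: 0.508
```

```bash
python3 st.py
python3 - <<'E'
from h import *
c,im=snap('top','t19'); print(monitor.get_state()['contact_force'])
snap('scene','s19'); print(monitor.get_state()['contact_force'])
E
```

```text
37.45 q [-0.0413  0.0991  2.0552 -0.0443  0.3602  1.6002] p [0.6536 0.0702 0.1556] F [-1.0041 -0.4069  1.5255] op 0.5082494225779661
[[ 0.8094 -0.0407  0.5859]
 [-0.0214 -0.999  -0.0399]
 [ 0.5869  0.0197 -0.8094]]
[-0.72747269 -0.17767534  2.32890216]
[-0.3904239  -1.46418101  2.20159987]
```

jog_arm(
  series=[
    [0,0,0,0],
    [0,0,0,0],
    [0,0,0,0],
    [0,0,0,0],
    [0,0,0,0],
    [0,0,0,0],
    [0,0,0,0],
    [0,0,0,0],
  ],
  grip=0.055,
)

```text
time: 38.22
eef_pos: [0.6516, 0.0708, 0.1522]
tcp_rot: [0.952, -0.016, 0.305, 0.015]
contact_force: [-0.1, -0.9, 0.6]
opening: 0.642
```

```bash
python3 st.py
python3 - <<'E'
from h import *
snap('wrist','w20')
E
```

```text
38.2167 q [-0.0407  0.1014  2.058  -0.0436  0.3617  1.6001] p [0.6516 0.0708 0.1522] F [-0.1343 -0.9301  0.6309] op 0.6418393673530766
[[ 0.8133 -0.0403  0.5805]
 [-0.0217 -0.999  -0.0391]
 [ 0.5815  0.0192 -0.8134]]
```

View pics/w20.png

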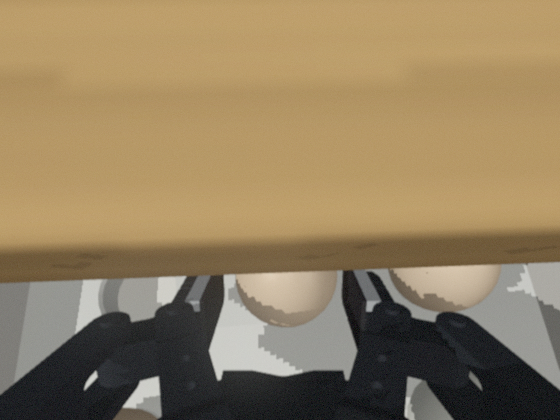

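jog_arm(
  series=[
    [0,0.0005,-0.004,0],
    [0,0.0005,-0.008,0],
    [0,0.0008,-0.014,0],
    [0.002,0.001,-0.02,0],
    [0.003,0.001,-0.022,0],
    [0.003,0.001,-0.022,0],
    [0.003,0.001,-0.022,0],
    [0.003,0,-0.02,0],
  ],
)

```text
time: 38.93
eef_pos: [0.5799, 0.0695, 0.2688]
tcp_rot: [0.954, -0.016, 0.3, 0.015]
contact_force: [0.7, -0.0, 0.5]
opening: 0.644
```

```bash
python3 st.py
python3 - <<'E'
from h import *
snap('wrist','w21')
E
```

```text
38.9333 q [-0.0502 -0.2142  2.1226 -0.0172  0.6231  1.5658] p [0.5799 0.0695 0.2688] F [ 0.7125 -0.0365  0.5471] op 0.644470530799154
[[ 0.8194 -0.0404  0.5718]
 [-0.0222 -0.999  -0.0388]
 [ 0.5728  0.0191 -0.8195]]
```

View pics/w21.png

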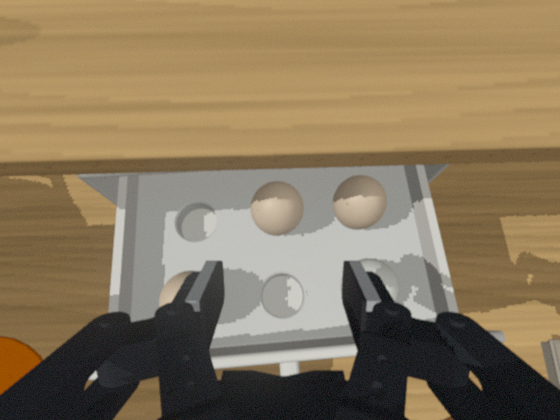

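jog_arm(
  series=[
    [-0.012,0.001,-0.008,0],
    [-0.018,0.001,-0.008,0],
    [-0.02,0.001,-0.008,0],
    [-0.02,0.001,-0.008,0],
    [-0.02,0.001,-0.008,0],
    [-0.018,0.001,-0.008,0],
    [-0.012,0.001,-0.006,0],
    [-0.004,0,-0.002,0],
  ],
  grip=0.055,
)

```text
time: 39.65
eef_pos: [0.443, 0.0677, 0.2531]
tcp_rot: [0.95, -0.016, 0.311, 0.015]
contact_force: [0.2, 0.3, 0.9]
opening: 0.646
```

```bash
python3 st.py
```

```text
39.65 q [-0.0802 -0.6162  2.4281  0.0134  0.6957  1.5165] p [0.443  0.0677 0.2531] F [0.1989 0.3313 0.8518] op 0.6461235311087676
[[ 0.8056 -0.0396  0.5911]
 [-0.0206 -0.999  -0.0389]
 [ 0.5921  0.0192 -0.8056]]
```

jog_arm(
  series=[
    [-0.001,0,0.01,0],
    [-0.001,0,0.016,0],
    [-0.001,0,0.019,0],
    [-0.002,0,0.019,0],
    [-0.002,0,0.019,0],
    [-0.001,0,0.016,0],
    [-0.001,0,0.01,0],
    [0,0,0.005,0],
  ],
)

```text
time: 40.32
eef_pos: [0.5094, 0.0632, 0.1597]
tcp_rot: [0.947, -0.016, 0.32, 0.016]
contact_force: [-0.2, 0.3, 0.6]
opening: 0.644
```

```bash
python3 st.py
python3 - <<'E'
from h import *
snap('wrist','w22')
E
```

```text
40.3167 q [-0.078  -0.27    2.3937  0.0209  0.3654  1.5092] p [0.5094 0.0632 0.1597] F [-0.1739  0.2728  0.5885] op 0.6444160058600374
[[ 0.7945 -0.04    0.6059]
 [-0.0199 -0.999  -0.0399]
 [ 0.6069  0.0196 -0.7945]]
```

View pics/w22.png

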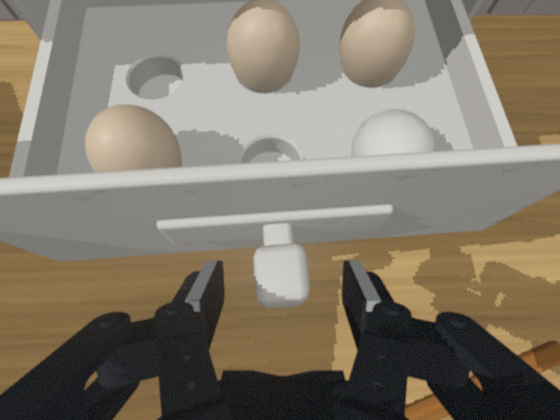

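jog_arm(
  series=[
    [-0.001,0,0.002,0],
    [-0.0015,0,0.002,0],
    [-0.0015,0,0.002,0],
    [-0.0015,0,0.002,0],
    [-0.001,0,0.0015,0],
    [-0.001,0,0.001,0],
    [0,0,0,0],
    [0,0,0,0],
  ],
  grip=0.04,
)

```text
time: 41.03
eef_pos: [0.511, 0.0629, 0.149]
tcp_rot: [0.946, -0.016, 0.323, 0.016]
contact_force: [-0.2, -0.3, 0.6]
opening: 0.471
```

jog_arm(
  series=[
    [0,0,0,0],
    [0,0,0,0],
    [0,0,0,0],
    [0,0,0,0],
    [0,0,0,0],
    [0,0,0,0],
    [0,0,0,0],
    [0,0,0,0],
  ],
  grip=0.02,
  grip_force=25,
)

```text
time: 41.7
eef_pos: [0.511, 0.0636, 0.1493]
tcp_rot: [0.946, -0.015, 0.323, 0.015]
contact_force: [0.9, 0.6, 0.1]
opening: 0.285
```

```bash
python3 st.py
```

```text
41.7 q [-0.0773 -0.2463  2.3997  0.0262  0.3296  1.5036] p [0.511  0.0636 0.1493] F [0.9161 0.5919 0.0719] op 0.28532689015043555
[[ 0.7908 -0.0386  0.6109]
 [-0.0188 -0.9991 -0.0388]
 [ 0.6118  0.0192 -0.7908]]
```

jog_arm(
  series=[
    [0.0012,-0.0001,0.0009,0],
    [0.0024,-0.0002,0.0018,0],
    [0.0036,-0.0003,0.0028,0],
    [0.0047,-0.0005,0.0037,0],
    [0.0047,-0.0005,0.0037,0],
    [0.0047,-0.0005,0.0037,0],
    [0.0047,-0.0005,0.0037,0],
    [0.0047,-0.0005,0.0037,0],
  ],
)

```text
time: 42.37
eef_pos: [0.5535, 0.0654, 0.1493]
tcp_rot: [0.946, -0.015, 0.323, 0.015]
contact_force: [-2.1, -0.6, 0.7]
opening: 0.289
```

jog_arm(
  series=[
    [0.0047,-0.0005,0.0037,0],
    [0.0047,-0.0005,0.0037,0],
    [0.0047,-0.0005,0.0037,0],
    [0.0047,-0.0005,0.0037,0],
    [0.0047,-0.0005,0.0037,0],
    [0.0047,-0.0005,0.0037,0],
    [0.0047,-0.0005,0.0037,0],
    [0.004,-0.0004,0.0031,0],
  ],
)

```text
time: 43.03
eef_pos: [0.607, 0.0676, 0.1493]
tcp_rot: [0.946, -0.015, 0.324, 0.016]
contact_force: [-1.8, -0.4, 1.2]
opening: 0.289
```

```bash
python3 st.py
```

```text
43.0333 q [-0.0524 -0.0006  2.1833 -0.0238  0.2988  1.5705] p [0.607  0.0676 0.1493] F [-1.812  -0.4036  1.2229] op 0.28929545720004074
[[ 0.7899 -0.0384  0.612 ]
 [-0.0183 -0.9991 -0.0391]
 [ 0.6129  0.0196 -0.7899]]
```

jog_arm(
  series=[
    [0.004,-0.0004,0.0031,0],
    [0.004,-0.0004,0.0031,0],
    [0.004,-0.0004,0.0031,0],
    [0.0035,-0.0003,0.0027,0],
    [0.003,-0.0003,0.0023,0],
    [0.002,-0.0002,0.0015,0],
    [0.0015,-0.0001,0.0012,0],
    [0.001,-0.0001,0.0008,0],
  ],
)

```text
time: 43.7
eef_pos: [0.6392, 0.0689, 0.1492]
tcp_rot: [0.946, -0.015, 0.322, 0.016]
contact_force: [-24.7, -2.0, 17.8]
opening: 0.287
```

```bash
python3 st.py
```

```text
43.7 q [-0.0461  0.0721  2.1075 -0.0363  0.305   1.5869] p [0.6392 0.0689 0.1492] F [-24.7188  -1.9592  17.7864] op 0.2873290197113674
[[ 0.7917 -0.0381  0.6098]
 [-0.0181 -0.9991 -0.039 ]
 [ 0.6107  0.0199 -0.7916]]
```

jog_arm(
  series=[
    [0,0,0,0],
    [0,0,0,0],
    [0,0,0,0],
    [0,0,0,0],
    [0,0,0,0],
    [0,0,0,0],
    [0,0,0,0],
    [0,0,0,0],
  ],
)

```text
time: 44.37
eef_pos: [0.639, 0.0689, 0.1493]
tcp_rot: [0.946, -0.015, 0.322, 0.015]
contact_force: [-1.4, -0.2, 1.0]
opening: 0.286
```

```bash
python3 st.py
python3 - <<'E'
from h import *
snap('wrist','w23');c,im=snap('scene','s23')
cv2.imwrite('pics/s23z.png',cv2.resize(im[130:240,180:360,::-1],None,fx=4.4,fy=5.4,interpolation=cv2.INTER_CUBIC))
E
```

```text
44.3667 q [-0.0462  0.0714  2.1079 -0.0361  0.3053  1.5875] p [0.639  0.0689 0.1493] F [-1.3972 -0.2379  1.0147] op 0.2859462065870835
[[ 0.7917 -0.0388  0.6097]
 [-0.0189 -0.9991 -0.039 ]
 [ 0.6106  0.0194 -0.7917]]
```

View pics/w23.png

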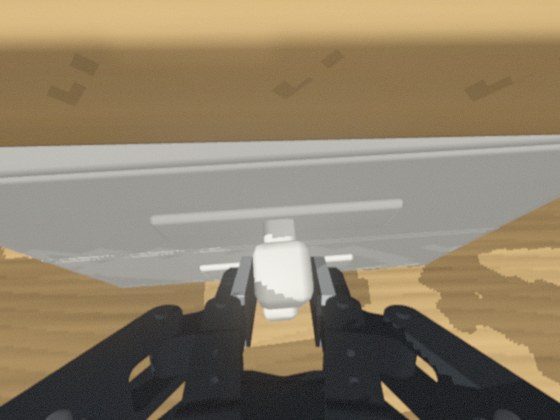

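View pics/s23z.png

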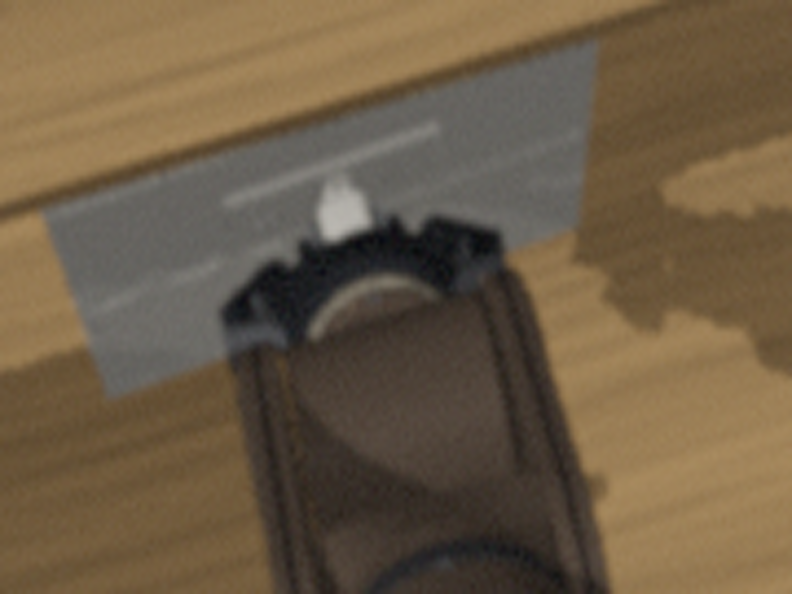

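jog_arm(
  series=[
    [0.0008,0,0.0006,0],
    [0.0008,0,0.0006,0],
    [0.0012,0,0.0009,0],
    [0.0012,0,0.0009,0],
    [0.0012,0,0.0009,0],
    [0.0012,0,0.0009,0],
    [0.0012,0,0.0009,0],
    [0.0012,0,0.0009,0],
  ],
)

```text
time: 45.13
eef_pos: [0.6391, 0.0689, 0.1494]
tcp_rot: [0.951, -0.018, 0.309, 0.015]
contact_force: [-14.9, -2.0, 10.3]
opening: 0.284
```

```bash
python3 st.py
```

```text
45.1333 q [-0.0457  0.077   2.0929 -0.0355  0.3436  1.5923] p [0.6391 0.0689 0.1494] F [-14.9453  -1.9999  10.3466] op 0.28378697554187676
[[ 0.8087 -0.0431  0.5866]
 [-0.0251 -0.9989 -0.0388]
 [ 0.5876  0.0166 -0.809 ]]
```

jog_arm(
  series=[
    [0,0,0,0],
    [0,0,0,0],
    [0,0,0,0],
    [0,0,0,0],
    [0,0,0,0],
    [0,0,0,0],
    [0,0,0,0],
    [0,0,0,0],
  ],
  grip=0.055,
  grip_force=20,
)

```text
time: 45.8
eef_pos: [0.6389, 0.0686, 0.1483]
tcp_rot: [0.951, -0.018, 0.308, 0.015]
contact_force: [0.4, 0.8, 0.8]
opening: 0.642
```

```bash
python3 st.py
python3 - <<'E'
from h import *
snap('wrist','w24')
E
```

```text
45.8 q [-0.0462  0.0784  2.0932 -0.0363  0.3435  1.5934] p [0.6389 0.0686 0.1483] F [0.3509 0.8358 0.8486] op 0.64207595059204
[[ 0.8097 -0.044   0.5852]
 [-0.0258 -0.9989 -0.0393]
 [ 0.5863  0.0167 -0.8099]]
```

View pics/w24.png

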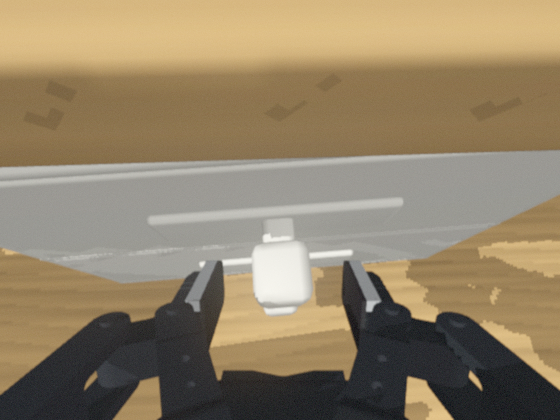

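Fingers are clear of the pull (block at column 282, pads at 222 and 343). Retreating along the fingers.

jog_arm(
  series=[
    [0,0,-0.006,0],
    [0,0.0005,-0.012,0],
    [0,0.0005,-0.016,0],
    [0,0.0005,-0.02,0],
    [0,0.0005,-0.022,0],
    [0,0,-0.022,0],
    [-0.005,0,-0.022,0],
    [-0.01,0,-0.02,0],
  ],
)

```text
time: 46.52
eef_pos: [0.5405, 0.0722, 0.2551]
tcp_rot: [0.952, -0.019, 0.305, 0.015]
contact_force: [0.8, -0.6, 0.4]
opening: 0.645
```

jog_arm(
  series=[
    [-0.01,0.015,-0.01,0],
    [-0.005,0.025,0,0],
    [0.005,0.035,0,0],
    [0.005,0.035,0,0],
    [0.005,0.03,0,0],
    [0,0.02,0,0],
    [0,0.008,0,0],
    [0,0,0,0],
  ],
)

```text
time: 47.18
eef_pos: [0.5241, -0.099, 0.2774]
tcp_rot: [0.949, -0.014, 0.314, 0.016]
contact_force: [0.3, -0.0, -0.2]
opening: 0.645
```

```bash
python3 st.py
python3 - <<'E'
from h import *
for n in ['top','scene']:
    c,im=snap(n,n+'F'); a=cv2.imread(f'pics/{n}0.png'); b=cv2.imread(f'pics/{n}F.png')
    roi=(178,205,250,300) if n=='top' else (155,200,225,290)
    A=cv2.cvtColor(a[roi[0]:roi[1],roi[2]:roi[3]],cv2.COLOR_BGR2GRAY).astype(np.float32);B=cv2.cvtColor(b[roi[0]:roi[1],roi[2]:roi[3]],cv2.COLOR_BGR2GRAY).astype(np.float32)
    print(n,cv2.phaseCorrelate(A,B,cv2.createHanningWindow(A.shape[::-1],cv2.CV_32F)))
    d=cv2.absdiff(a,b).max(2); print((d>40).sum())
    if n=='top': cv2.imwrite('pics/tFz.png',cv2.resize(np.vstack([a[165:215,205:345],b[165:215,205:345]]),None,fx=5.7,fy=5.7,interpolation=cv2.INTER_CUBIC))
E
```

```text
47.1833 q [-0.4904 -0.3775  2.2384  0.3812  0.7221  0.8946] p [ 0.5241 -0.099   0.2774] F [ 0.318  -0.0089 -0.192 ] op 0.644991732218783
[[ 0.8026 -0.0369  0.5953]
 [-0.0169 -0.9991 -0.0391]
 [ 0.5963  0.0213 -0.8025]]
top ((-0.05105274134966464, 0.43559011160387406), 0.9765578418307834)
26348
scene ((0.06687562005750891, 0.2531394539461296), 0.897868647398772)
22449
```

View pics/topF.png

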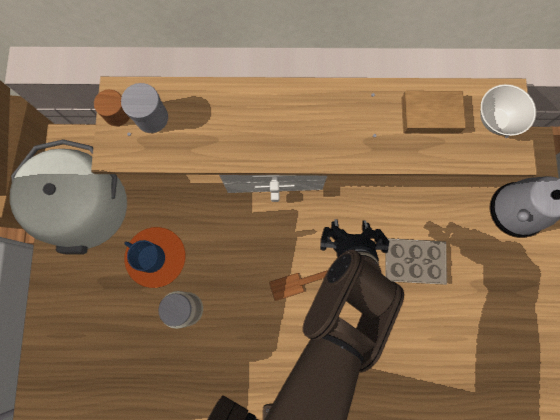

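View pics/tFz.png

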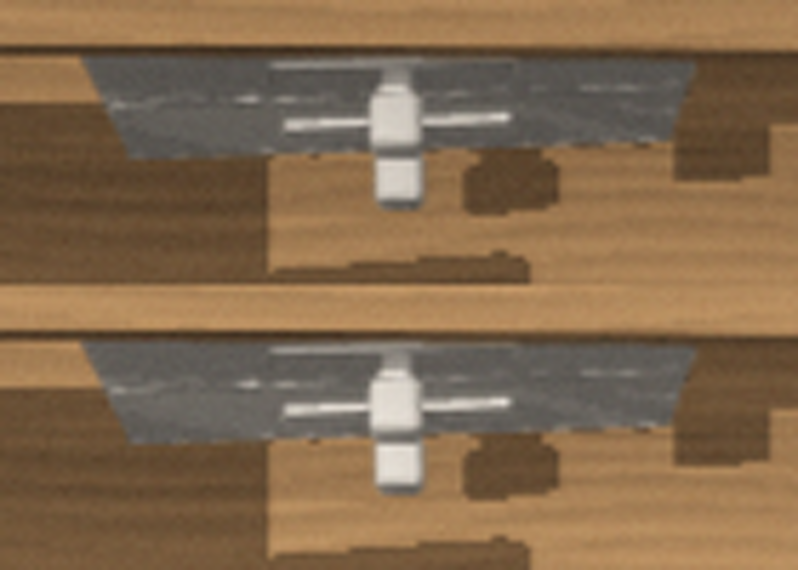

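Run:
```python
from h import *
def ecc(n,roi):
    a=cv2.imread(f'pics/{n}0.png',0);b=cv2.imread(f'pics/{n}F.png',0)
    y0,y1,x0,x1=roi;W=np.eye(2,3,dtype=np.float32)
    try:
        cc,W=cv2.findTransformECC(a[y0:y1,x0:x1],b[y0:y1,x0:x1],W,cv2.MOTION_TRANSLATION,(3,200,1e-6),None,3); return W[:,2].round(2),round(cc,3)
    except Exception as e: return str(e)[:40]
for nm,n,roi in [('upper','top',(178,193,262,287)),('recess top','top',(174,180,248,300)),('lower pull','top',(192,204,262,287)),('upper','scene',(160,178,244,275)),('recess','scene',(148,172,225,285)),('lower','scene',(180,200,250,272)),('shelf','scene',(140,165,190,330)),('trivet top','top',(220,290,120,195)),('trivet sc','scene',(260,340,95,180)),('jar','top',(285,335,155,205)),('timer','top',(272,305,352,385))]:
    print(nm,n,ecc(n,roi))
```

```text
upper top (array([-0.01, -0.02], dtype=float32), 1.0)
recess top top (array([-0.05, -0.01], dtype=float32), 0.996)
lower pull top (array([ 0.01, -0.01], dtype=float32), 0.999)
upper scene (array([ 0.01, -0.  ], dtype=float32), 1.0)
recess scene (array([0.  , 0.01], dtype=float32), 0.999)
lower scene (array([-0.,  0.], dtype=float32), 1.0)
shelf scene (array([-0.02,  0.01], dtype=float32), 0.999)
trivet top top (array([ 0.01, -0.01], dtype=float32), 0.998)
trivet sc scene (array([ 0.01, -0.  ], dtype=float32), 0.998)
jar top (array([0.03, 0.02], dtype=float32), 0.992)
timer top OpenCV(4.12.0) /io/opencv/modules/video/
```

View pics/sceneF.png

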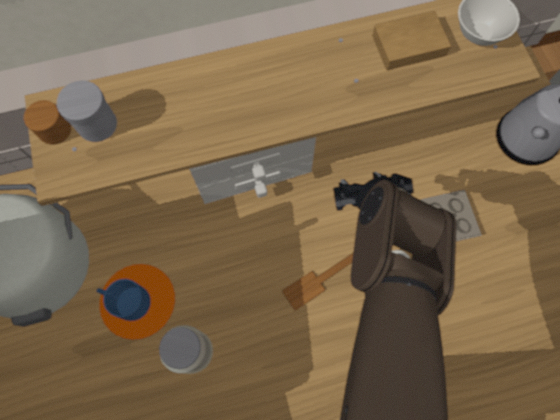

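Run:
```python
from h import *
a=cv2.imread('pics/top0.png',0);b=cv2.imread('pics/t19.png',0)
W=np.eye(2,3,dtype=np.float32)
for r in [(274,302,355,384),(240,290,384,450)]:
    y0,y1,x0,x1=r
    try: print(cv2.findTransformECC(a[y0:y1,x0:x1],b[y0:y1,x0:x1],np.eye(2,3,dtype=np.float32),cv2.MOTION_TRANSLATION,(3,200,1e-6),None,3))
    except Exception as e: print('x')
from plant import workorder
print(workorder.sign_off())
```

```text
(0.9996565404045015, array([[ 1.        ,  0.        , -0.00826804],
       [ 0.        ,  1.        , -0.00386911]], dtype=float32))
(0.2567573487094635, array([[ 1.        ,  0.        ,  0.23545226],
       [ 0.        ,  1.        , -0.03800125]], dtype=float32))
the job is handed in; nothing more can be done
None
```

I opened the upper drawer about 130 mm, stood both new eggs point down in the back row (back_right, then back_mid), and pushed the drawer fully shut. The job was handed in at about 47 s.

**Tilt:** The moves give no direct tilt control. I pushed the arm against its outer and inner reach limits to tilt the gripper 34–42°, so it could reach under the shelf.

**Eggs:**
- I gripped each egg at 20 N and lowered it until about 2–3 N showed at the wrist before letting go.
- The wrist picture just before closing shows both new eggs upright, with the old egg and the pricker still in the front row.
- I could not look inside the drawer once it was shut.

**Drawer and bystanders:**
- The pull is back at its starting place to within about 0.02 px in both fixed cameras.
- The jar, and the trivet with the mug, show no shift in the last pictures. The arm hid the timer there, but an earlier picture, taken before the drawer was shut, shows it unmoved. I saw no change in the spatula by eye.

**Checks that were less clean:**
- The last part of the shutting move met the stop with about 25 N in x and 18 N in z. It fell back at once, but the drawer did not meet its stop as softly as I meant it to.
- A second push at about 15 N did not move the drawer any further, which agrees with it being shut.
- Joint 5 read 0.237 against its 0.24 limit, and joint 3 read 2.484 against 2.48, for short times. That is 3–4 mrad past the printed ranges, and I cannot tell whether it counts.
- A first coarse image comparison of the pull showed a 0.25–0.44 px shift. The finer comparison above did not confirm it.

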